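# Tip the plug tote and scoop from its corner

## Robot

A 6-joint arm with a two-finger parallel gripper is mounted at the origin on the work surface. World frame = base frame: x ahead of the robot, y to its left, z up, the work surface at z = 0. Lengths are in m, angles in degrees, forces in N, time in s.
With the tool pointing down it reaches from about 0.35 to 0.775 m from the base axis. Payload 7.3 kg.
Tool frame: the origin (TCP) lies at the centre of the arm's flange, where the gripper is bolted on; the fingertips stand 178 mm ahead of it and the grasp point (between the pads) lies 159 mm ahead of it (manip.tcp_to_grasp is the distance from the TCP to the grasp point, in m); z points along the fingers, y is the direction in which the jaws open and shut (so a half turn about z gives the same grasp; the last joint's range is limited). The gripper opens to 92 mm and grips with 3 to 60 N. Pads are 19 mm wide; open, the fingers measure 130 mm over their backs; the gripper's body (75 mm by 190 mm) begins 47 mm behind the grasp point.
Start: joints at [-72.078, 19.595, 87.324, -0, 73.075, -8.365], TCP at [0.233, -0.471, 0.405] pointing down, gripper open.
Joint ranges: [-145.02, 145.02], [-44.19, 115.74], [2.07, 154.8], [-57.11, 237.11], [16.16, 152.29], [-177.93, 177.93]. Speed limits (degrees/s): [147.25, 147.25, 180, 180, 180, 180].

## Interface

Orientations are given as [roll, pitch, yaw] about the fixed x, y, z axes, in that order (R = Rz(yaw) Ry(pitch) Rx(roll)).
In Python, from plant import manip, imaging gives the robot as it stands.
- The arm moves only by the shell command python3 -m handwheel 'ROWS'. ROWS is JSON, a list of rows, each an object of numbers: "rx", "ry", "rz": the turn, a rotation vector about the world's x, y, z in degrees; "tx", "ty", "tz": the shift along the world's x, y, z in mm; "hand": the finger opening in mm, from 0 to 91.8. A call has 1 to 8 rows; each row shifts and turns the commanded pose from where the row before left it; what a row does not reach is not made up. A row lasts 1/10 s, in which the tool goes at most 50 mm and 8.59 degrees, less where a joint would pass 70% of its speed; a pose out of reach is approached as far as the arm can. A call is refused whole if a number of a shift passes 50 or a number of a turn 8.59, either way. A call with a gripper value outside its range is refused whole. The fingers move at their own pace and stop on an object; the grip force is fixed at half the most. Time passes only in rows, so rows that do not move let the fingers close. It gives the time, the measured TCP pose, the force and the opening at its end, in the units of the state.
- manip.observe(): the state, without advancing time (a new reading comes with each control period).
- imaging.camera(name): name is "side" or "top"; returns the picture (420x560x3 uint8, red, green, blue); there is no depth.
- imaging.get_calibration(name): a dict with "vfov" (degrees; the focal length in pixels is half the picture's height over the tangent of half this angle, whatever the lens; pixels are square), "cx", "cy" (the principal point, pixels), "eye" and "orientation" of the camera in the world. Camera axes: x right, y up, looking along -z (the intrinsics and any distortion apply to the point x, -y, -z); pixel columns grow to the right and rows downward; lengths in m; the calibration is good to about 2 mm. A picture is of the moment at which its call begins. get_calibration takes no time and is no camera call.
- manip.sign_off(): hands the job in, once; it reports no verdict.
The state is a dict: "t": time; "q": joint angles; "dq": joint speeds; "effort": joint torques, N m; "eef_pos": TCP position; "eef_rot": TCP orientation; "force": force on the tool from outside, world axes, zero at the start; "ft_torque": the same for the moment, N m; "opening": opening from 0.0 (shut) to 1.0 (fully open).
Only numpy, scipy, OpenCV 4.12 (cv2) and the standard library are available. Lean on these libraries where they do the work, as an engineer would, in place of code of your own. Each camera call takes 0.05 s, during which the arm holds its last target.

## Task

Tip the black tote up by its handle until all three white plugs have rolled into the corner opposite the handle, and let it back down flat. Then pick up the scoop by its wooden grip, scoop all three plugs out of that corner, and stand the scoop flat in the square tray with the plugs still in its pan. Use the scoop: do not touch the plugs with the gripper fingers.

Things in the scene. Friction and masses are not known exactly. Their poses are not given: they have to be found in the camera images.
- tote_handle (a point): Middle of the black tote's straight handle bar, 45 mm above the table; bar 14 mm wide (y), 18 mm high, about 60 mm of it clear of the tote. Own axes, turning with the tote: +x runs level from the handle across the tote's diagonal to its far corner, y across, z up when down. Hinge axis: along y under the far corner, 241 mm from this point in +x and 40 mm below it.
- tote (a joint): Tip angle of the tote, rad: 0 is down flat, grows as the handle is lifted (2 to 4 N, up to 0.9 rad) in an arc about the hinge. It does not stay up: let go, it sinks down flat again, damped. At 0.5 to 0.7 all the plugs roll to the far corner, and they stay there when it is let down slowly. Its stand is fixed to the table.
- tote_corner (a point): Far inside corner of the tote at floor level, 9 mm above the table when down, 236 mm from the handle point in +x; axes as tote_handle. The tote is an open square box, 140 mm inside each way, walls upright, 4 mm thick, rim 55 mm above the table, set cornerwise: one corner at the handle, this one opposite. Its two far walls run back from here at 45 degrees either side of -x.
- scoop_grip (a point): Middle of the upright wooden grip of the steel scoop, 80 mm above the scoop's underside. Grip 20 x 20 mm, 50 mm tall; below it a post 12 mm wide. 160 g, stands loose on the table. Axes: z up the grip, +x to the pan's pointed front corner, which lies 93 mm ahead of the grip axis (side corners 42 mm ahead, 51 mm to each side in y; back corner 9 mm behind).
- scoop_pan (a point): Centre of the scoop's flat pan, 42 mm ahead of the grip axis, 1.4 mm above the underside. The pan is 72 mm square, set cornerwise. This point's x and y run along its sides (45 degrees clockwise from scoop_grip's). Back walls, 24 mm high, at -36 mm; the front edges (+36 mm) are open, with a thin bevelled lip, 2.6 mm high, that slides under the plugs and keeps them in.
- tray: Shallow square aluminium tray fixed to the table, 150 mm inside each way, rim 14 mm high, inner floor 4 mm above the table. Origin: centre of its underside, on the table. Its x and y axes run along its sides. (The round dish is not it.)
- plug1_center (a point): A round white plastic plug for a shoe stretcher: a ball 28 mm across, 12 g, one of three alike, lying loose at first in the near half of the tote (towards its handle). The point is its centre. It rolls, with some drag: it stays put on a level floor and rolls once the floor slopes more than about 10 degrees.
- plug2_center (a point): A round white plastic plug for a shoe stretcher: a ball 28 mm across, 12 g, one of three alike, lying loose at first in the near half of the tote (towards its handle). The point is its centre. It rolls, with some drag: it stays put on a level floor and rolls once the floor slopes more than about 10 degrees.
- plug3_center (a point): A round white plastic plug for a shoe stretcher: a ball 28 mm across, 12 g, one of three alike, lying loose at first in the near half of the tote (towards its handle). The point is its centre. It rolls, with some drag: it stays put on a level floor and rolls once the floor slopes more than about 10 degrees.

How it is judged:
By the outcome, as a careful person would: the job done as asked, in the order asked, and still so for the second after the job is handed in, with the robot touching nothing.
It also fails if it takes over 72 s, if anything falls off the work surface, if the arm or the gripper's body presses on something with over 40 N, if the wrist force passes 120 N, or if a joint passes its speed limit or range.

## Working session

There is one attempt and no reset: what is moved stays moved. The work goes in short steps, Python scripts to look and compute and a shell command to move; the robot and the scene stay as the last step left them, time stands still between calls to the robot, and variables do not carry over. Pictures are saved under pics/ and viewed, and the job is handed in when it is done.

```bash
ls; mkdir -p pics; python3 - <<'E'
from plant import manip, imaging
import cv2
for n in ("top","side"):
    im=imaging.camera(n); cv2.imwrite(f"pics/{n}0.png",im[:,:,::-1]); print(n,imaging.get_calibration(n))
print(manip.observe(), manip.tcp_to_grasp)
E
```

```text
pics
top {'vfov': 51.30021831493532, 'cx': 274.0353442240267, 'cy': 209.9160306578856, 'eye': array([0.44161482, 0.00683768, 0.98177958]), 'orientation': array([  7.91361937,   0.68024945, -88.39524544])}
side {'vfov': 52.9270451653037, 'cx': 278.891696406454, 'cy': 207.08058569390073, 'eye': array([0.20201497, 0.79651983, 0.66563607]), 'orientation': array([  55.84638489,    0.35489268, -153.77219248])}
{'t': 0.1, 'q': array([-7.20768902e+01,  1.96318230e+01,  8.73723297e+01,  6.06116873e-04,
        7.30755591e+01, -8.36592192e+00]), 'dq': array([ 0.04361167, -0.16463857, -0.17118219, -0.01439746, -0.03701909,
       -0.03866884]), 'effort': array([ 1.65231409e-03, -4.32004845e+01, -2.44693673e+01,  7.19521637e-02,
        5.25762350e-02, -4.87794944e-05]), 'eef_pos': array([ 0.23249782, -0.47056988,  0.40411644]), 'eef_rot': array([-1.79921221e+02, -1.21710914e-02,  2.62888465e+01]), 'force': array([-0.57970366,  0.1465967 ,  0.70903149]), 'ft_torque': array([ 0.00511746, -0.04277279, -0.01357602]), 'opening': 0.9986512895202347} 0.1592
```

View pics/top0.png

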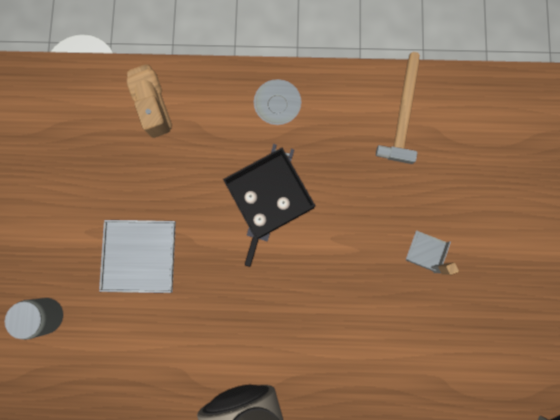

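View pics/side0.png

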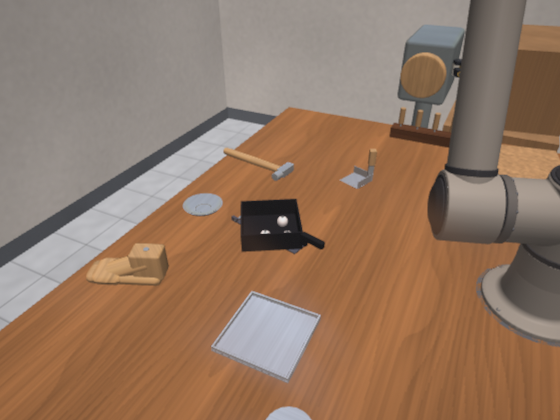

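Top view: the tote is in the middle with its handle at about (250,252). The three plugs are at (250,197), (283,203) and (260,220), the scoop at (430,252) with its grip at (453,268), and the tray at (138,257). I'll enlarge crops to measure these.

```bash
cat > h.py <<'E'
import numpy as np, cv2
from scipy.spatial.transform import Rotation as R
from plant import manip, imaging
def cam(n):
    c=imaging.get_calibration(n); f=210/np.tan(np.radians(c['vfov']/2))
    return c,f,R.from_euler('xyz',c['orientation'],degrees=True).as_matrix()
def ray(n,u,v,z):
    c,f,M=cam(n); d=M@np.array([(u-c['cx'])/f,-(v-c['cy'])/f,-1]); e=c['eye']
    return e+d*(z-e[2])/d[2]
def proj(n,p):
    c,f,M=cam(n); q=M.T@(np.asarray(p)-c['eye']); return np.array([c['cx']-f*q[0]/q[2],c['cy']+f*q[1]/q[2]])
def crop(im,x0,y0,w,h,k,fn):
    cv2.imwrite(fn,cv2.resize(im[y0:y0+h,x0:x0+w,::-1],None,fx=k,fy=k,interpolation=cv2.INTER_CUBIC))
E
python3 - <<'E'
from h import *
t=cv2.imread('pics/top0.png')[:,:,::-1]; s=cv2.imread('pics/side0.png')[:,:,::-1]
crop(t,210,135,120,140,4,'pics/t_tote.png')
a=cv2.resize(t[215:295,395:475],None,fx=5,fy=5,interpolation=2)
b=cv2.resize(t[210:305,90:185],(400,400),interpolation=2)
cv2.imwrite('pics/t_ab.png',np.hstack([a,b])[:,:,::-1])
crop(s,220,140,180,120,4,'pics/s_a.png')
for p in [(254,250),(453,268),(138,257)]: print(ray('top',*p,0.045))
print(proj('top',[0.233,-.471,.405]),proj('side',[0,0,0]),proj('top',[0,0,0]))
E
```

```text
[0.48390873 0.0619804  0.045     ]
[ 0.45755738 -0.35999572  0.045     ]
[0.46217733 0.30962733 0.045     ]
[665.16679117 453.79820617] [533.81497574 300.57724384] [276.97320707 484.60185977]
```

View pics/t_tote.png

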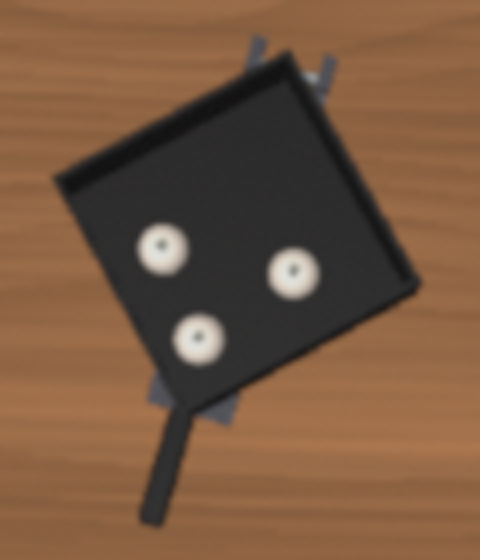

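View pics/t_ab.png

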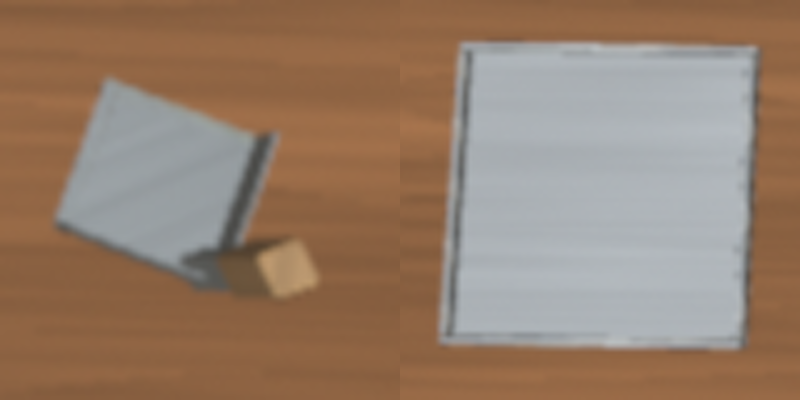

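View pics/s_a.png

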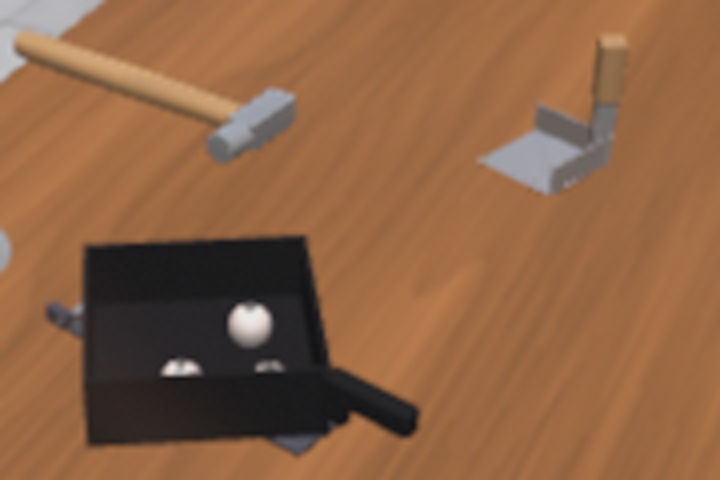

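```bash
cat >> h.py <<'E'
from scipy.optimize import least_squares
def unc(p,x0,y0,k): return ((p[0]+.5)/k-.5+x0,(p[1]+.5)/k-.5+y0)
def fit(pts,x0):
    # pts: (cam,(u,v),(lx,ly,lz)) mm local
    def r(s):
        c,n=np.cos(s[2]),np.sin(s[2]); o=[]
        for cm,uv,l in pts:
            o+=list(proj(cm,[s[0]+(c*l[0]-n*l[1])/1e3,s[1]+(n*l[0]+c*l[1])/1e3,l[2]/1e3])-uv)
        return o
    s=least_squares(r,x0,loss='soft_l1',x_scale=[.01,.01,.1]); print(np.round([s.x[0]*1e3,s.x[1]*1e3,np.degrees(s.x[2])],2)); print(np.round(np.reshape(r(s.x),(-1,2)),1).tolist()); return s.x
E
cat > m.py <<'E'
from h import *
T=lambda p:unc(p,210,135,4); A=lambda p:unc(p,395,215,5); S=lambda p:unc(p,220,140,4)
B=lambda p:unc(p,90,210,400/95) if p[0]<400 else unc((p[0]-400,p[1]),90,210,400/95)
d=148/2**.5; # tote, local origin = handle; inner far corner 236 -> outer 236+4*sqrt2
f=236+4*2**.5; m=f-d
pts=[('top',T((288,52)),(f,0,55)),('top',T((57,180)),(m,d,55)),('top',T((419,286)),(m,-d,55)),('top',T((188,412)),(f-2*d,0,55)),
 ('side',S((85,247)),(f,0,55)),('side',S((305,238)),(m,-d,55)),('side',S((91,374)),(m,d,55))]
print('tote');to=fit(pts,[.48,.06,-.3])
c,s=np.cos(to[2]),np.sin(to[2])
print('hinge',to[0]+.241*c,to[1]+.241*s,'handle end',proj('top',[to[0]-.03*c,to[1]-.03*s,.045]),T((151,522)))
for p in [(163,249),(293,273),(199,339)]:
    w=ray('top',*T(p),.023); dx,dy=w[:2]-to[:2]; print('plug',w,'tote',c*dx+s*dy,-s*dx+c*dy)
print('scoop')
g=10
pts=[('top',A(p),l) for p,l in [((258,249),(10,10,105)),((295,238),(10,-10,105)),((319,272),(-10,-10,105)),((281,298),(-10,10,105)),((107,78),(93,0,1)),((57,222),(42,51,1)),((276,133),(42,-51,24))]]
pts+=[('side',S(p),l) for p,l in [((480,160),(93,0,1)),((549,192),(42,51,1)),((613,40),(0,0,105)),((540,105),(42,-51,24))]]
fit(pts,[.45,-.36,.7])
print('tray')
h=77
fit([('top',B(p),l) for p,l in [((461,43),(h,h,14)),((758,46),(h,-h,14)),((744,347),(-h,-h,14)),((441,344),(-h,h,14))]],[.46,.31,0])
E
python3 m.py
```

```text
tote
[474.02  65.91 -14.14]
[[0.8, -0.3], [-1.0, 0.4], [2.1, -0.3], [-0.7, 2.0], [-0.4, -0.9], [0.3, -1.4], [-1.5, 1.7]]
hinge 0.7077188118407667 0.007055942027820394 handle end [248.07959248 268.25018309] (247.375, 265.125)
plug [0.60241441 0.07538252 0.023     ] tote 0.12219786631019192 0.040541226237634266
plug [0.59080521 0.00278966 0.023     ] tote 0.1286681910141058 -0.03268877308363125
plug [0.55259725 0.05371828 0.023     ] tote 0.07917972482258658 0.007367005745971088
scoop
[ 456.39 -335.54   24.53]
[[-0.5, 1.0], [1.2, -0.8], [0.9, 1.8], [-0.6, 0.6], [-0.1, -0.4], [-1.0, 0.8], [0.7, -0.0], [-1.6, -0.2], [-0.3, 0.6], [-0.8, -0.3], [-1.3, -0.7]]
tray
[465.92 321.33   0.97]
[[0.8, 0.8], [-1.1, 0.8], [-0.8, -0.6], [1.1, -0.8]]
```

```bash
python3 - <<'E'
from h import *
T=lambda p:unc(p,210,135,4)
e=[ray('top',*T(p),.054)[:2]*1e3 for p in [(139,520),(162,526),(170,410),(191,415)]]
print(np.round(e,1)); a=(e[0]+e[1])/2;b=(e[2]+e[3])/2
print(a,b,np.degrees(np.arctan2(*(b-a)[::-1])))
# side: handle end
S=lambda p:unc(p,220,140,4)
print(ray('side',*S((413,405)),.054),ray('side',*S((408,432)),.036))
E
python3 -m handwheel '[{"tx":17,"ty":38,"tz":-8,"rz":-3},{"tx":17,"ty":38,"tz":-8,"rz":-3},{"tx":17,"ty":38,"tz":-8,"rz":-3},{"tx":17,"ty":38,"tz":-8,"rz":-3},{"tx":17,"ty":38,"tz":-8,"rz":-3},{"tx":17,"ty":38,"tz":-8,"rz":-3},{"tx":17,"ty":38,"tz":-8,"rz":-3},{"tx":17,"ty":38,"tz":-8,"rz":-3}]'
```

```text
[[452.2  80.7]
 [449.4  68.5]
 [510.7  66.4]
 [508.3  55.1]]
[450.84360911  74.56664443] [509.47513692  60.74867837] -13.26117847779808
[0.45102651 0.07000938 0.054     ] [0.45185635 0.07327119 0.036     ]invalid input at $[0]: expected keys rx, ry, rz, tx, ty, tz, hand
```

```bash
python3 -m handwheel '[{"rx":0,"ry":0,"rz":-3,"tx":17,"ty":38,"tz":-8,"hand":60},{"rx":0,"ry":0,"rz":-3,"tx":17,"ty":38,"tz":-8,"hand":60},{"rx":0,"ry":0,"rz":-3,"tx":17,"ty":38,"tz":-8,"hand":60},{"rx":0,"ry":0,"rz":-3,"tx":17,"ty":38,"tz":-8,"hand":60},{"rx":0,"ry":0,"rz":-3,"tx":17,"ty":38,"tz":-8,"hand":60},{"rx":0,"ry":0,"rz":-3,"tx":17,"ty":38,"tz":-8,"hand":60},{"rx":0,"ry":0,"rz":-3,"tx":17,"ty":38,"tz":-8,"hand":60},{"rx":0,"ry":0,"rz":-3,"tx":17,"ty":38,"tz":-8,"hand":60}]'
```

```text
t: 0.9
eef_pos: [0.3688, -0.1651, 0.3404]
eef_rot: [180.0, 0.0, 2.1]
force: [0.4, -0.6, 0.0]
opening: 0.655
```

```bash
python3 -m handwheel '[{"rx":0,"ry":0,"rz":-3,"tx":18,"ty":38,"tz":-12,"hand":60},{"rx":0,"ry":0,"rz":-3,"tx":18,"ty":38,"tz":-12,"hand":60},{"rx":0,"ry":0,"rz":-3,"tx":18,"ty":38,"tz":-12,"hand":60},{"rx":0,"ry":0,"rz":-3,"tx":18,"ty":38,"tz":-12,"hand":60},{"rx":0,"ry":0,"rz":-3,"tx":18,"ty":38,"tz":-12,"hand":60},{"rx":0,"ry":0,"rz":-0.8,"tx":18,"ty":38,"tz":-12,"hand":60},{"rx":0,"ry":0,"rz":0,"tx":0,"ty":3.5,"tz":0,"hand":60}]'; python3 - <<'E'
from h import *
print(manip.observe()['eef_pos'],manip.observe()['eef_rot'])
for n in('top','side'):
    im=imaging.camera(n); cv2.imwrite(f'pics/{n}1.png',im[:,:,::-1])
crop(cv2.imread('pics/side1.png')[:,:,::-1],220,120,180,135,4,'pics/s1.png')
E
```

```text
t: 1.6
eef_pos: [0.4773, 0.0682, 0.2671]
eef_rot: [-180.0, 0.1, -13.3]
force: [-0.2, 0.8, 0.6]
opening: 0.653
[0.47731015 0.06821108 0.26711536] [-1.79979807e+02  1.00762819e-01 -1.33038678e+01]
```

View pics/s1.png

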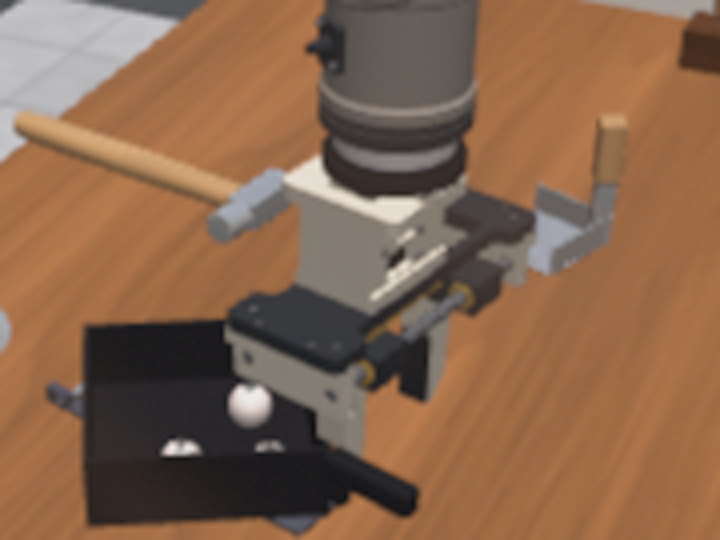

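The open gripper hangs over the handle at about (330,450), straddling the bar. I'll lower it and close.

```bash
python3 -m handwheel '[{"rx":0,"ry":0,"rz":-0.4,"tx":0,"ty":-1.5,"tz":-20,"hand":60},{"rx":0,"ry":0,"rz":0,"tx":0,"ty":0,"tz":-25,"hand":60},{"rx":0,"ry":0,"rz":0,"tx":0,"ty":0,"tz":-14,"hand":60},{"rx":0,"ry":0,"rz":0,"tx":0,"ty":0,"tz":0,"hand":10},{"rx":0,"ry":0,"rz":0,"tx":0,"ty":0,"tz":0,"hand":10},{"rx":0,"ry":0,"rz":0,"tx":0,"ty":0,"tz":0,"hand":10},{"rx":0,"ry":0,"rz":0,"tx":0,"ty":0,"tz":0,"hand":10},{"rx":0,"ry":0,"rz":0,"tx":0,"ty":0,"tz":0,"hand":10}]'; python3 - <<'E'
from h import *
o=manip.observe();print(o['eef_pos'],o['eef_rot'],o['force'],o['q'])
# arc plan
y=np.radians(-13.7); ex=np.array([np.cos(y),np.sin(y),0]); ey=np.array([-np.sin(y),np.cos(y),0])
H=np.array([.476,.0665,.045])+.241*ex-np.array([0,0,.040])
p0=o['eef_pos']; pp=p0
print('ey',ey)
for k in range(1,13):
    p=H+R.from_rotvec(ey*np.radians(3*k)).apply(p0-H); print(k,np.round((p-pp)*1e3,1)); pp=p
E
```

```text
t: 2.5
eef_pos: [0.4768, 0.0635, 0.2105]
eef_rot: [-179.9, -0.1, -14.0]
force: [3.8, 24.2, -0.4]
opening: 0.268
[0.47680554 0.06354243 0.21048666] [-1.79927196e+02 -9.48231922e-02 -1.39558871e+01] [ 3.83337351 24.15739515 -0.35842204] [-1.56298852e+00  2.98959237e+01  1.07575282e+02  7.52433514e-02
  4.24205807e+01  1.02337341e+02]
ey [0.23683815 0.97154912 0.        ]
1 [10.8 -2.6 12.3]
2 [11.4 -2.8 11.7]
3 [12.  -2.9 11. ]
4 [12.5 -3.  10.4]
5 [13.  -3.2  9.7]
6 [13.5 -3.3  9. ]
7 [13.9 -3.4  8.2]
8 [14.3 -3.5  7.5]
9 [14.7 -3.6  6.7]
10 [15.  -3.7  5.9]
11 [15.3 -3.7  5.1]
12 [15.5 -3.8  4.2]
```

```bash
python3 -m handwheel '[{"rx":0,"ry":0,"rz":0,"tx":0,"ty":0,"tz":0,"hand":10},{"rx":0,"ry":0,"rz":0,"tx":0,"ty":0,"tz":0,"hand":10}]'; python3 - <<'E'
from h import *
for n in('side','top'):
    im=imaging.camera(n); cv2.imwrite(f'pics/{n}2.png',im[:,:,::-1])
crop(cv2.imread('pics/side2.png')[:,:,::-1],240,140,160,130,4,'pics/s2.png')
o=manip.observe();print(o['eef_pos'],o['eef_rot'],o['force'],o['opening'])
E
```

```text
t: 2.7
eef_pos: [0.4775, 0.0674, 0.2106]
eef_rot: [-179.5, -0.2, -14.1]
force: [6.3, 36.4, -2.4]
opening: 0.153
[0.47750961 0.06745279 0.21059111] [-179.49316859   -0.18764953  -14.05493037] [ 5.72179661 34.84091745 -1.32847835] 0.15025206848984046
```

View pics/s2.png

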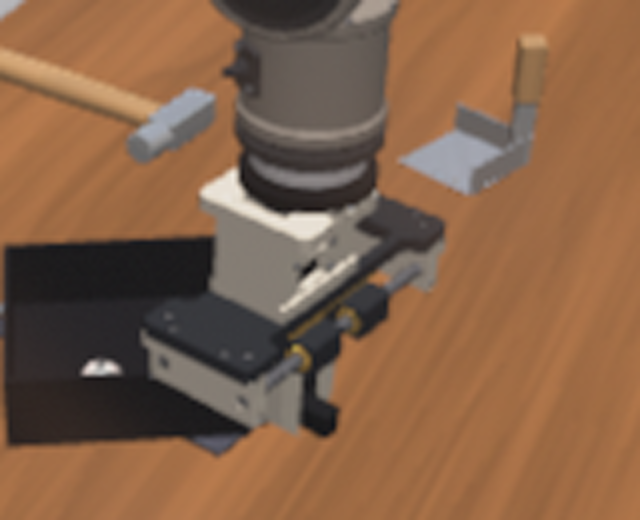

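```bash
python3 -m handwheel '[{"rx":0,"ry":0,"rz":0,"tx":0.5,"ty":2,"tz":0,"hand":10},{"rx":0,"ry":0,"rz":0,"tx":0,"ty":0,"tz":0,"hand":10}]'
```

```text
t: 3.0
eef_pos: [0.4778, 0.0681, 0.2104]
eef_rot: [-179.7, -0.1, -14.0]
force: [3.9, 22.1, -1.7]
opening: 0.152
```

```bash
python3 -m handwheel '[{"rx":0,"ry":0,"rz":0,"tx":0.8,"ty":3.3,"tz":0,"hand":10},{"rx":0,"ry":0,"rz":0,"tx":0,"ty":0,"tz":0,"hand":10}]'
```

```text
t: 3.2
eef_pos: [0.4782, 0.0691, 0.2104]
eef_rot: [-180.0, -0.1, -13.9]
force: [0.2, 3.9, 4.3]
opening: 0.152
```

```bash
python3 -m handwheel '[{"rx":0.71,"ry":2.91,"rz":0,"tx":10.8,"ty":-2.6,"tz":12.3,"hand":10},{"rx":0.71,"ry":2.91,"rz":0,"tx":11.4,"ty":-2.8,"tz":11.7,"hand":10},{"rx":0.71,"ry":2.91,"rz":0,"tx":12,"ty":-2.9,"tz":11,"hand":10},{"rx":0.71,"ry":2.91,"rz":0,"tx":12.5,"ty":-3,"tz":10.4,"hand":10}]'
```

```text
t: 3.6
eef_pos: [0.525, 0.0573, 0.2555]
eef_rot: [-180.0, 12.1, -14.0]
force: [2.8, 2.5, -4.9]
opening: 0.147
```

```bash
python3 -m handwheel '[{"rx":0.71,"ry":2.91,"rz":0,"tx":13,"ty":-3.2,"tz":9.7,"hand":10},{"rx":0.71,"ry":2.91,"rz":0,"tx":13.5,"ty":-3.3,"tz":9,"hand":10},{"rx":0.71,"ry":2.91,"rz":0,"tx":13.9,"ty":-3.4,"tz":8.2,"hand":10},{"rx":0.71,"ry":2.91,"rz":0,"tx":14.3,"ty":-3.5,"tz":7.5,"hand":10},{"rx":0.71,"ry":2.91,"rz":0,"tx":14.7,"ty":-3.6,"tz":6.7,"hand":10},{"rx":0.71,"ry":2.91,"rz":0,"tx":15,"ty":-3.7,"tz":5.9,"hand":10},{"rx":0.71,"ry":2.91,"rz":0,"tx":15.3,"ty":-3.7,"tz":5.1,"hand":10},{"rx":0,"ry":0,"rz":0,"tx":0,"ty":0,"tz":0,"hand":10}]'; python3 - <<'E'
from h import *
for n in('side','top'):
    im=imaging.camera(n); cv2.imwrite(f'pics/{n}3.png',im[:,:,::-1])
s=cv2.imread('pics/side3.png');t=cv2.imread('pics/top3.png')
cv2.imwrite('pics/st3.png',np.hstack([cv2.resize(s[100:280,200:380],(400,400)),cv2.resize(t[100:280,190:370],(400,400))]))
o=manip.observe();print(o['eef_pos'],o['eef_rot'],o['force'],o['opening'],o['q'])
E
```

```text
t: 4.4
eef_pos: [0.6246, 0.0325, 0.3072]
eef_rot: [179.9, 33.2, -14.0]
force: [-6.1, 3.0, 3.3]
opening: 0.149
[0.62382759 0.0327307  0.30681973] [179.85873369  33.09908866 -13.976899  ] [-3.68431678  0.79791012  2.74827212] 0.1516151802237053 [ -5.08408767  43.61634403  64.99344812   4.84981794 104.1427417
  98.6537142 ]
```

View pics/st3.png

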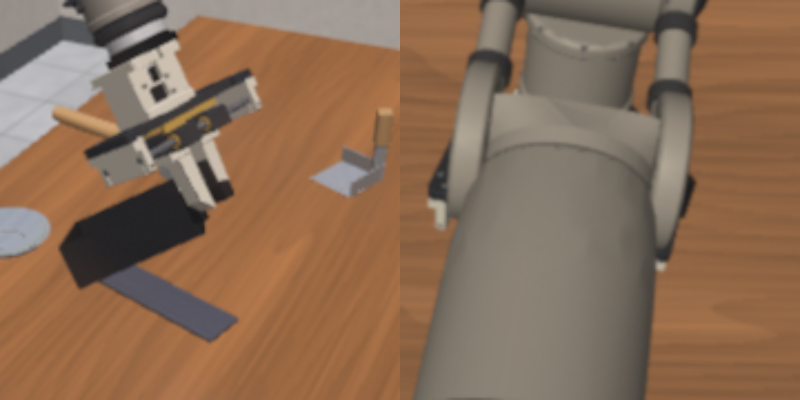

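The tote is tipped about 33° and the handle is still gripped. The plugs are hidden behind the wall. I'll tip it a little more and wait for them to roll.

```bash
python3 -m handwheel '[{"rx":0.71,"ry":2.91,"rz":0,"tx":15.5,"ty":-3.8,"tz":4.2,"hand":10},{"rx":0,"ry":0,"rz":0,"tx":0,"ty":0,"tz":0,"hand":10},{"rx":0,"ry":0,"rz":0,"tx":0,"ty":0,"tz":0,"hand":10},{"rx":0,"ry":0,"rz":0,"tx":0,"ty":0,"tz":0,"hand":10},{"rx":0,"ry":0,"rz":0,"tx":0,"ty":0,"tz":0,"hand":10},{"rx":0,"ry":0,"rz":0,"tx":0,"ty":0,"tz":0,"hand":10},{"rx":0,"ry":0,"rz":0,"tx":0,"ty":0,"tz":0,"hand":10},{"rx":0,"ry":0,"rz":0,"tx":0,"ty":0,"tz":0,"hand":10}]'
python3 -m handwheel '[{"rx":0,"ry":0,"rz":0,"tx":0,"ty":0,"tz":0,"hand":10},{"rx":0,"ry":0,"rz":0,"tx":0,"ty":0,"tz":0,"hand":10},{"rx":0,"ry":0,"rz":0,"tx":0,"ty":0,"tz":0,"hand":10},{"rx":0,"ry":0,"rz":0,"tx":0,"ty":0,"tz":0,"hand":10},{"rx":0,"ry":0,"rz":0,"tx":0,"ty":0,"tz":0,"hand":10},{"rx":0,"ry":0,"rz":0,"tx":0,"ty":0,"tz":0,"hand":10},{"rx":0,"ry":0,"rz":0,"tx":0,"ty":0,"tz":0,"hand":10},{"rx":0,"ry":0,"rz":0,"tx":0,"ty":0,"tz":0,"hand":10}]'
```

```text
t: 5.3
eef_pos: [0.6393, 0.029, 0.3115]
eef_rot: [179.8, 36.0, -14.0]
force: [-5.1, -0.6, 3.3]
opening: 0.149
t: 6.1
eef_pos: [0.6393, 0.029, 0.3115]
eef_rot: [179.8, 36.0, -14.0]
force: [-4.5, -0.0, 2.4]
opening: 0.149
```

```bash
python3 - <<'E'
# half steps reversed (1.5deg)
from h import *
o=manip.observe()
y=np.radians(-14); ex=np.array([np.cos(y),np.sin(y),0]); ey=np.array([-np.sin(y),np.cos(y),0])
p0=np.array([.4782,.0691,.2104]); H=np.array([.478,.0691,.045])+.241*ex-np.array([0,0,.040]); 
P=[H+R.from_rotvec(ey*np.radians(36-2*k)).apply(p0-H) for k in range(19)]
for k in range(1,19): print(k,np.round((P[k]-P[k-1])*1e3,1))
print(P[0],o['eef_pos'],ey*2,o['eef_rot'])
E
```

```text
1 [-10.4   2.6  -2.8]
2 [-10.3   2.6  -3.1]
3 [-10.2   2.5  -3.5]
4 [-10.    2.5  -3.9]
5 [-9.9  2.5 -4.2]
6 [-9.8  2.4 -4.6]
7 [-9.6  2.4 -4.9]
8 [-9.4  2.3 -5.3]
9 [-9.2  2.3 -5.6]
10 [-9.   2.3 -5.9]
11 [-8.8  2.2 -6.3]
12 [-8.6  2.1 -6.6]
13 [-8.4  2.1 -6.9]
14 [-8.1  2.  -7.2]
15 [-7.9  2.  -7.5]
16 [-7.6  1.9 -7.7]
17 [-7.4  1.8 -8. ]
18 [-7.1  1.8 -8.3]
[0.63996861 0.02876656 0.31271427] [0.63925699 0.02898338 0.31154363] [0.48384379 1.94059145 0.        ] [179.80329457  35.99548984 -13.98540232]
```

```bash
python3 -m handwheel '[{"rx":-0.24,"ry":-0.97,"rz":0,"tx":-5.2,"ty":1.3,"tz":-1.4,"hand":10},{"rx":-0.48,"ry":-1.94,"rz":0,"tx":-10.3,"ty":2.6,"tz":-3,"hand":10},{"rx":-0.48,"ry":-1.94,"rz":0,"tx":-10.2,"ty":2.5,"tz":-3.4,"hand":10},{"rx":-0.48,"ry":-1.94,"rz":0,"tx":-10.1,"ty":2.5,"tz":-3.8,"hand":10},{"rx":-0.48,"ry":-1.94,"rz":0,"tx":-9.9,"ty":2.5,"tz":-4.1,"hand":10},{"rx":-0.48,"ry":-1.94,"rz":0,"tx":-9.8,"ty":2.4,"tz":-4.4,"hand":10},{"rx":-0.48,"ry":-1.94,"rz":0,"tx":-9.7,"ty":2.4,"tz":-4.8,"hand":10},{"rx":-0.48,"ry":-1.94,"rz":0,"tx":-9.5,"ty":2.3,"tz":-5.1,"hand":10}]'
python3 -m handwheel '[{"rx":-0.48,"ry":-1.94,"rz":0,"tx":-9.3,"ty":2.3,"tz":-5.5,"hand":10},{"rx":-0.48,"ry":-1.94,"rz":0,"tx":-9.1,"ty":2.3,"tz":-5.8,"hand":10},{"rx":-0.48,"ry":-1.94,"rz":0,"tx":-8.9,"ty":2.2,"tz":-6.1,"hand":10},{"rx":-0.48,"ry":-1.94,"rz":0,"tx":-8.7,"ty":2.1,"tz":-6.4,"hand":10},{"rx":-0.48,"ry":-1.94,"rz":0,"tx":-8.5,"ty":2.1,"tz":-6.8,"hand":10},{"rx":-0.48,"ry":-1.94,"rz":0,"tx":-8.2,"ty":2,"tz":-7,"hand":10},{"rx":-0.24,"ry":-0.97,"rz":0,"tx":-4,"ty":1,"tz":-3.6,"hand":10},{"rx":-0.24,"ry":-0.97,"rz":0,"tx":-4,"ty":1,"tz":-3.7,"hand":10}]'
```

```text
t: 6.9
eef_pos: [0.5641, 0.0479, 0.2812]
eef_rot: [179.9, 20.9, -14.0]
force: [-4.1, 1.9, -0.2]
opening: 0.147
t: 7.7
eef_pos: [0.5037, 0.063, 0.2362]
eef_rot: [179.9, 6.9, -14.0]
force: [-3.5, 2.6, 0.3]
opening: 0.152
```

```bash
python3 -m handwheel '[{"rx":-0.24,"ry":-0.97,"rz":0,"tx":-3.9,"ty":1,"tz":-3.8,"hand":10},{"rx":-0.24,"ry":-0.97,"rz":0,"tx":-3.8,"ty":0.9,"tz":-3.8,"hand":10},{"rx":-0.24,"ry":-0.97,"rz":0,"tx":-3.8,"ty":0.9,"tz":-3.9,"hand":10},{"rx":-0.24,"ry":-0.97,"rz":0,"tx":-3.7,"ty":0.9,"tz":-4,"hand":10},{"rx":-0.24,"ry":-0.97,"rz":0,"tx":-3.6,"ty":0.9,"tz":-4.1,"hand":10},{"rx":-0.24,"ry":-0.97,"rz":0,"tx":-3.5,"ty":0.9,"tz":-4.1,"hand":10}]'
```

```text
t: 8.3
eef_pos: [0.4814, 0.0686, 0.2125]
eef_rot: [179.9, 0.9, -14.0]
force: [-3.3, 3.4, -0.7]
opening: 0.155
```

```bash
python3 -m handwheel '[{"rx":-0.12,"ry":-0.48,"rz":0,"tx":-1.8,"ty":0.4,"tz":-1.5,"hand":10},{"rx":-0.12,"ry":-0.48,"rz":0,"tx":-1.4,"ty":0.3,"tz":-1.5,"hand":10},{"rx":0,"ry":0,"rz":0,"tx":0,"ty":0,"tz":0,"hand":10},{"rx":0,"ry":0,"rz":0,"tx":0,"ty":0,"tz":0,"hand":10}]'
```

```text
t: 8.7
eef_pos: [0.4785, 0.0693, 0.2104]
eef_rot: [179.9, -0.0, -14.0]
force: [-5.3, 5.8, 5.8]
opening: 0.15
```

```bash
python3 -m handwheel '[{"rx":0,"ry":0,"rz":0,"tx":0,"ty":0,"tz":0,"hand":60},{"rx":0,"ry":0,"rz":0,"tx":0,"ty":0,"tz":0,"hand":60},{"rx":0,"ry":0,"rz":0,"tx":0,"ty":0,"tz":0,"hand":60},{"rx":0,"ry":0,"rz":0,"tx":0,"ty":0,"tz":0,"hand":60},{"rx":0,"ry":0,"rz":0,"tx":0,"ty":0,"tz":20,"hand":60},{"rx":0,"ry":0,"rz":0,"tx":0,"ty":0,"tz":40,"hand":60},{"rx":0,"ry":0,"rz":2,"tx":0,"ty":-20,"tz":40,"hand":60},{"rx":0,"ry":0,"rz":4,"tx":0,"ty":-40,"tz":10,"hand":60}]'
python3 -m handwheel '[{"rx":0,"ry":0,"rz":4,"tx":-3,"ty":-40,"tz":0,"hand":60},{"rx":0,"ry":0,"rz":4,"tx":-3,"ty":-40,"tz":0,"hand":60},{"rx":0,"ry":0,"rz":4,"tx":-3,"ty":-40,"tz":0,"hand":60},{"rx":0,"ry":0,"rz":4,"tx":-3,"ty":-40,"tz":0,"hand":60}]'
python3 - <<'E'
from h import *
for n in('side','top'):
    im=imaging.camera(n); cv2.imwrite(f'pics/{n}4.png',im[:,:,::-1])
o=manip.observe();print(o['eef_pos'],o['eef_rot'],o['force'],o['opening'],o['q'])
t=cv2.imread('pics/top4.png')[:,:,::-1]; s=cv2.imread('pics/side4.png')[:,:,::-1]
crop(t,210,135,120,140,4,'pics/t4.png'); crop(s,220,140,180,120,4,'pics/s4.png')
E
```

```text
t: 9.5
eef_pos: [0.4798, 0.0095, 0.3239]
eef_rot: [179.9, -0.5, -7.6]
force: [1.3, -0.2, -1.0]
opening: 0.657
t: 9.9
eef_pos: [0.4665, -0.1529, 0.32]
eef_rot: [179.9, -0.0, 8.2]
force: [1.2, 0.1, 0.8]
opening: 0.652
[ 0.46661168 -0.15527349  0.31987949] [ 1.79767883e+02 -5.75976896e-02  7.87781148e+00] [ 0.10400697 -0.66603465 -0.70772763] 0.6498594429646994 [-27.29819847  21.25155102  99.62526975  -0.18274409  58.94250798
  54.91813726]
```

View pics/t4.png

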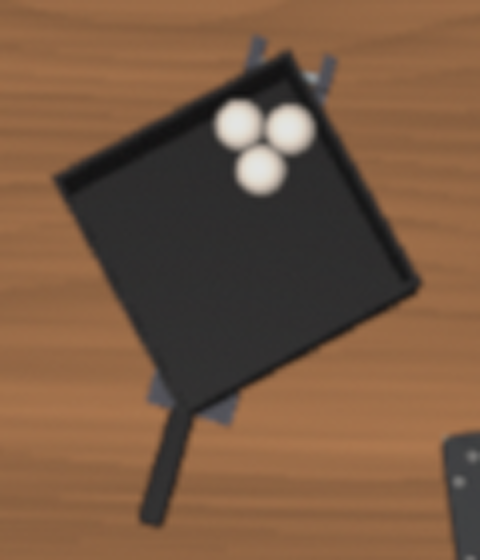

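View pics/s4.png

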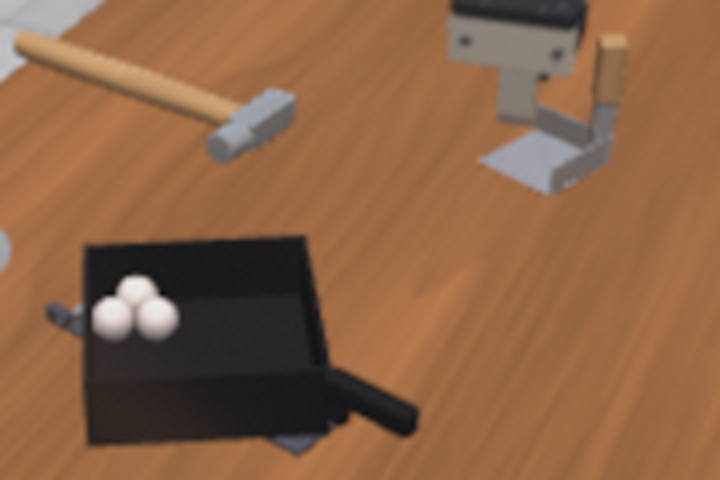

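All three plugs are in the far corner, at crop (238,125), (289,129) and (260,169), and the tote is flat. Next is the scoop grip.

```bash
python3 -m handwheel '[{"rx":0,"ry":0,"rz":4,"tx":-2,"ty":-40,"tz":0,"hand":60},{"rx":0,"ry":0,"rz":4,"tx":-2,"ty":-40,"tz":0,"hand":60},{"rx":0,"ry":0,"rz":4,"tx":-2,"ty":-40,"tz":0,"hand":60},{"rx":0,"ry":0,"rz":4.5,"tx":-2,"ty":-40,"tz":0,"hand":60},{"rx":0,"ry":0,"rz":0,"tx":-1,"ty":-15,"tz":0,"hand":60},{"rx":0,"ry":0,"rz":0,"tx":0,"ty":0,"tz":0,"hand":60}]'
python3 - <<'E'
from h import *
im=imaging.camera('side'); cv2.imwrite('pics/side5.png',im[:,:,::-1])
o=manip.observe();print(o['eef_pos'],o['eef_rot'],o['force'],o['opening'],o['q'])
crop(im,300,80,140,120,4,'pics/s5.png')
p=np.array(o['eef_pos'])
print([proj('side',p-[0,0,z]) for z in (.159,.178)], proj('side',[.4564,-.3355,.105]))
# plugs in tote frame
T=lambda q:unc(q,210,135,4)
y=np.radians(-14);c,s=np.cos(y),np.sin(y)
for q in [(238,125),(289,129),(260,169),(288,52)]:
    w=ray('top',*T(q),.023 if q[1]>60 else .055); dx,dy=w[:2]-[.4785,.0693]; print(np.round(w*1e3,1),'tote',c*dx+s*dy,-s*dx+c*dy)
E
```

```text
t: 10.6
eef_pos: [0.4577, -0.3273, 0.3194]
eef_rot: [179.9, -0.0, 24.3]
force: [-0.3, -0.0, 0.4]
opening: 0.652
[ 0.45780145 -0.32578245  0.31938679] [ 1.79960506e+02 -1.50901004e-02  2.44089549e+01] [ 0.49432485  0.89010226 -0.62570045] 0.6513121529069361 [-4.32510435e+01  2.79569550e+01  8.84654067e+01 -1.17758028e-03
  6.35353730e+01  2.23405312e+01]
[array([372.95751548, 133.15330998]), array([372.17581643, 139.23622485])] [372.10224956 149.34880029]
[674.   35.8  23. ] tote 0.19783992005942108 0.014768372321387432
[672.5   7.1  23. ] tote 0.2032458242090113 -0.013435452611295959
[649.2  22.7  23. ] tote 0.17685806070094523 -0.003909670420464285
[707.7   8.7  55. ] tote 0.23707544743923337 -0.0033156501730242233
```

View pics/s5.png

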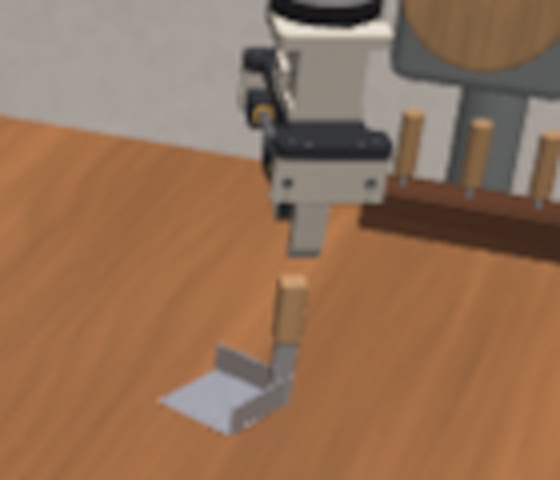

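```bash
python3 -m handwheel '[{"rx":0,"ry":0,"rz":0,"tx":-1.4,"ty":-9.5,"tz":-10,"hand":60},{"rx":0,"ry":0,"rz":0,"tx":0,"ty":0,"tz":0,"hand":60}]'
python3 -m handwheel '[{"rx":0,"ry":0,"rz":0,"tx":0,"ty":0,"tz":-25,"hand":60},{"rx":0,"ry":0,"rz":0,"tx":0,"ty":0,"tz":-30,"hand":60},{"rx":0,"ry":0,"rz":0,"tx":0,"ty":0,"tz":-14,"hand":60},{"rx":0,"ry":0,"rz":0,"tx":0,"ty":0,"tz":0,"hand":60}]'
python3 - <<'E'
from h import *
ims=[imaging.camera(n) for n in('side','top')]
o=manip.observe();print(o['eef_pos'],o['eef_rot'],o['force'],o['opening'])
cv2.imwrite('pics/st6.png',np.hstack([cv2.resize(ims[0][90:190,320:420],(400,400)),cv2.resize(ims[1][205:305,390:490],(400,400))])[:,:,::-1])
E
```

```text
t: 10.85
eef_pos: [0.4564, -0.3349, 0.3084]
eef_rot: [-180.0, 0.0, 24.6]
force: [0.4, 0.1, -0.1]
opening: 0.654
t: 11.25
eef_pos: [0.4561, -0.3342, 0.2386]
eef_rot: [-179.8, 0.1, 24.6]
force: [0.9, 0.7, 1.0]
opening: 0.653
[ 0.45677231 -0.33516153  0.24113626] [ 1.79893426e+02 -2.17713414e-02  2.45851848e+01] [0.9990743  0.65332637 0.08957468] 0.6505097434670009
```

View pics/st6.png

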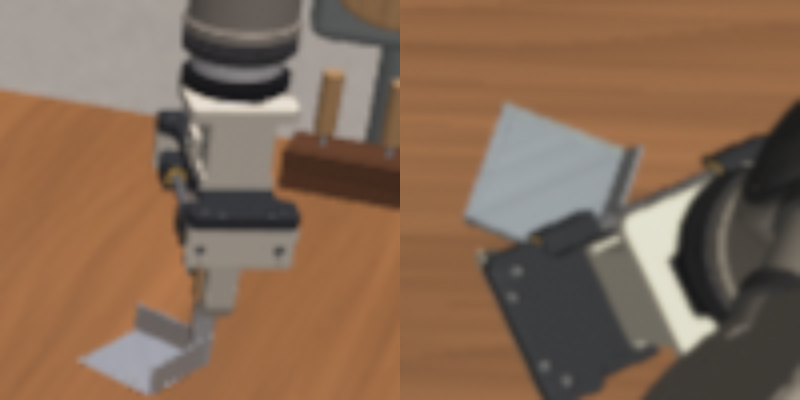

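The scoop grip is between the fingers, at about (203,285) in the side crop. Closing.

```bash
python3 -m handwheel '[{"rx":0,"ry":0,"rz":0,"tx":0,"ty":0,"tz":0,"hand":14},{"rx":0,"ry":0,"rz":0,"tx":0,"ty":0,"tz":0,"hand":14},{"rx":0,"ry":0,"rz":0,"tx":0,"ty":0,"tz":0,"hand":14},{"rx":0,"ry":0,"rz":0,"tx":0,"ty":0,"tz":0,"hand":14},{"rx":0,"ry":0,"rz":0,"tx":0,"ty":0,"tz":0,"hand":14},{"rx":0,"ry":0,"rz":0,"tx":0,"ty":0,"tz":0,"hand":14},{"rx":0,"ry":0,"rz":0,"tx":0,"ty":0,"tz":0,"hand":14}]'
python3 - <<'E'
from h import *
ims=[imaging.camera(n) for n in('side','top')]
o=manip.observe();print(o['eef_pos'],o['eef_rot'],o['force'],o['opening'])
cv2.imwrite('pics/st7.png',np.hstack([cv2.resize(ims[0][90:190,320:420],(400,400)),cv2.resize(ims[1][205:305,390:490],(400,400))])[:,:,::-1])
E
```

```text
t: 12.05
eef_pos: [0.4564, -0.3357, 0.241]
eef_rot: [179.9, -0.0, 24.6]
force: [-0.3, -0.8, 2.8]
opening: 0.217
[ 0.45636553 -0.3356904   0.24094902] [ 1.79894896e+02 -1.40887818e-02  2.45490471e+01] [-0.59615336  1.22091953  2.92867222] 0.21373278818233882
```

View pics/st7.png

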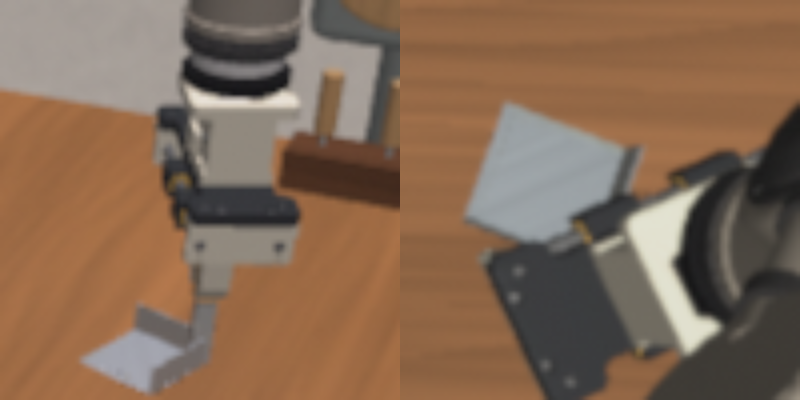

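```bash
python3 - <<'E'
from h import *
A=lambda p:unc((p[0]-400,p[1]),390,205,4); S=lambda p:unc(p,320,90,4)
y=np.radians(24.55);c,s=np.cos(y),np.sin(y)
for w in [ray('top',*A((504,102)),.001),ray('top',*A((464,218)),.001),ray('top',*A((640,148)),.024),ray('side',*S((80,360)),.001),ray('side',*S((152,393)),.001),ray('side',*S((137,304)),.024)]:
    d=w[:2]-[.4564,-.3357]; print(np.round([1e3*(c*d[0]+s*d[1]),1e3*(-s*d[0]+c*d[1])],1))
E
```

```text
[92.6  1.1]
[42.9 49.3]
[ 41.9 -48.6]
[88.1  1.1]
[38.6 49. ]
[ 40.6 -47.8]
```

```bash
python3 -m handwheel '[{"rx":0,"ry":0,"rz":0,"tx":0,"ty":0,"tz":15,"hand":14},{"rx":0,"ry":0,"rz":0,"tx":0,"ty":0,"tz":40,"hand":14},{"rx":0,"ry":0,"rz":0,"tx":0,"ty":0,"tz":40,"hand":14},{"rx":0,"ry":0,"rz":-2,"tx":4,"ty":20,"tz":0,"hand":14},{"rx":0,"ry":0,"rz":-4,"tx":8,"ty":38,"tz":0,"hand":14},{"rx":0,"ry":0,"rz":-4,"tx":8,"ty":38,"tz":0,"hand":14},{"rx":0,"ry":0,"rz":-4,"tx":8,"ty":38,"tz":0,"hand":14},{"rx":0,"ry":0,"rz":-4,"tx":8,"ty":38,"tz":0,"hand":14}]'
python3 -m handwheel '[{"rx":0,"ry":0,"rz":-4,"tx":8,"ty":38,"tz":0,"hand":14},{"rx":0,"ry":0,"rz":-4,"tx":8,"ty":38,"tz":0,"hand":14},{"rx":0,"ry":0,"rz":-4,"tx":8,"ty":38,"tz":0,"hand":14},{"rx":0,"ry":0,"rz":-4,"tx":8,"ty":38,"tz":0,"hand":14},{"rx":0,"ry":0,"rz":-4,"tx":8,"ty":38,"tz":0,"hand":14},{"rx":0,"ry":0,"rz":-4,"tx":8,"ty":20,"tz":0,"hand":14},{"rx":0,"ry":0,"rz":0,"tx":0,"ty":0,"tz":0,"hand":14},{"rx":0,"ry":0,"rz":0,"tx":0,"ty":0,"tz":0,"hand":14}]'; python3 -c "
from h import *
o=manip.observe();print(o['eef_pos'],o['eef_rot'],o['opening'])"
```

```text
t: 12.95
eef_pos: [0.4924, -0.1623, 0.3355]
eef_rot: [179.9, 0.0, 6.4]
force: [1.4, -0.1, -1.9]
opening: 0.214
t: 13.75
eef_pos: [0.5402, 0.0464, 0.3354]
eef_rot: [179.8, 0.0, -17.3]
force: [-0.4, 0.1, -1.4]
opening: 0.22
[0.54024556 0.04639889 0.33536491] [ 1.79846525e+02  3.12824647e-02 -1.73091718e+01] 0.22008062304592765
```

```bash
python3 -m handwheel '[{"rx":0,"ry":0,"rz":3.3,"tx":-1.8,"ty":8,"tz":-10,"hand":14},{"rx":0,"ry":0,"rz":0,"tx":0,"ty":0,"tz":0,"hand":14},{"rx":0,"ry":0,"rz":0,"tx":0,"ty":0,"tz":0,"hand":14}]'
python3 - <<'E'
from h import *
ims=[imaging.camera(n) for n in('side','top')]
o=manip.observe();print(o['eef_pos'],o['eef_rot'],o['force'],o['opening'])
cv2.imwrite('pics/st8.png',np.hstack([cv2.resize(ims[0][150:270,220:340],(400,400)),cv2.resize(ims[1][130:270,200:340],(400,400))])[:,:,::-1])
E
```

```text
t: 14.05
eef_pos: [0.5385, 0.0533, 0.3258]
eef_rot: [179.9, 0.0, -14.3]
force: [0.3, -0.0, -1.1]
opening: 0.218
[0.53873638 0.05341133 0.32618585] [ 1.79877643e+02 -4.85298770e-02 -1.42462808e+01] [-0.2901289   0.31590485 -1.29037237] 0.21837045638272468
```

View pics/st8.png

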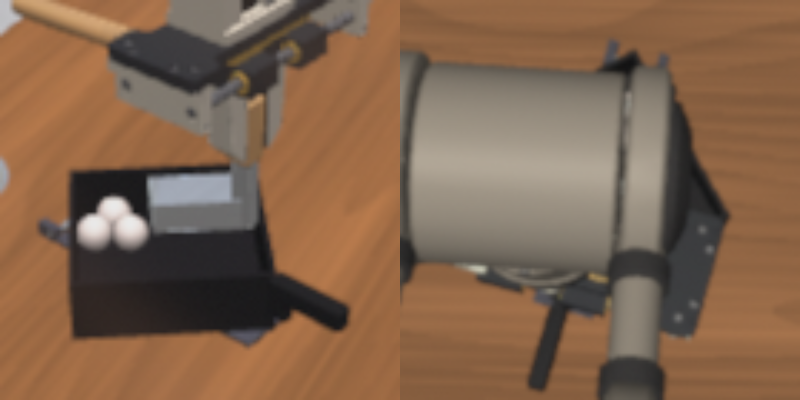

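The scoop hangs level over the near half of the tote. The plugs at (95,230), (130,230) and (113,210) are clear of it. Lowering.

```bash
python3 -m handwheel '[{"rx":0,"ry":0,"rz":0.2,"tx":0,"ty":1,"tz":-20,"hand":14},{"rx":0,"ry":0,"rz":0,"tx":0,"ty":0,"tz":-25,"hand":14},{"rx":0,"ry":0,"rz":0,"tx":0,"ty":0,"tz":-16,"hand":14},{"rx":0,"ry":0,"rz":0,"tx":0,"ty":0,"tz":0,"hand":14},{"rx":0,"ry":0,"rz":0,"tx":0,"ty":0,"tz":0,"hand":14}]'
python3 - <<'E'
from h import *
ims=[imaging.camera(n) for n in('side','top')]
o=manip.observe();print(o['eef_pos'],o['eef_rot'],o['force'],o['opening'])
cv2.imwrite('pics/st9.png',np.hstack([cv2.resize(ims[0][150:270,220:340],(400,400)),cv2.resize(ims[1][130:270,200:340],(400,400))])[:,:,::-1])
E
```

```text
t: 14.65
eef_pos: [0.5389, 0.0549, 0.2654]
eef_rot: [179.9, -0.0, -14.0]
force: [-0.6, 0.9, -1.1]
opening: 0.216
[0.53913011 0.05508292 0.26610435] [ 1.79908832e+02 -1.49881342e-01 -1.39694275e+01] [ 0.55598997 -0.69757386 -1.0881533 ] 0.21726636446109024
```

View pics/st9.png

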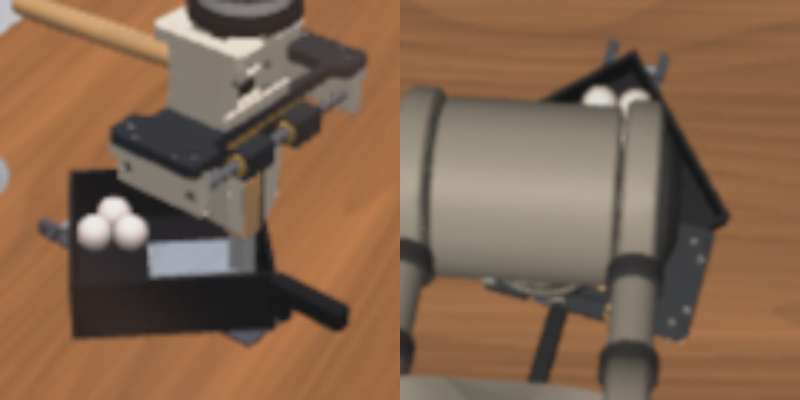

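```bash
python3 -m handwheel '[{"rx":0,"ry":0,"rz":0,"tx":0,"ty":-0.3,"tz":-7,"hand":14},{"rx":0,"ry":0,"rz":0,"tx":0,"ty":0,"tz":-6,"hand":14},{"rx":0,"ry":0,"rz":0,"tx":0,"ty":0,"tz":-1.5,"hand":14},{"rx":0,"ry":0,"rz":0,"tx":0,"ty":0,"tz":0,"hand":14},{"rx":0,"ry":0,"rz":0,"tx":0,"ty":0,"tz":0,"hand":14}]'
python3 -m handwheel '[{"rx":0,"ry":0,"rz":0,"tx":0,"ty":0,"tz":-1.2,"hand":14},{"rx":0,"ry":0,"rz":0,"tx":0,"ty":0,"tz":0,"hand":14}]'
```

```text
t: 15.25
eef_pos: [0.5387, 0.055, 0.2503]
eef_rot: [179.9, -0.0, -13.9]
force: [-0.2, -0.8, -1.2]
opening: 0.218
t: 15.45
eef_pos: [0.5386, 0.055, 0.2499]
eef_rot: [179.9, -0.1, -13.9]
force: [-3.7, -1.1, 5.4]
opening: 0.215
```

```bash
python3 -m handwheel '[{"rx":0,"ry":0,"rz":0,"tx":2.9,"ty":-0.7,"tz":0,"hand":14},{"rx":0,"ry":0,"rz":0,"tx":3.9,"ty":-1,"tz":0,"hand":14},{"rx":0,"ry":0,"rz":0,"tx":3.9,"ty":-1,"tz":0,"hand":14},{"rx":0,"ry":0,"rz":0,"tx":3.9,"ty":-1,"tz":0,"hand":14},{"rx":0,"ry":0,"rz":0,"tx":3.9,"ty":-1,"tz":0,"hand":14},{"rx":0,"ry":0,"rz":0,"tx":3.9,"ty":-1,"tz":0,"hand":14},{"rx":0,"ry":0,"rz":0,"tx":3.9,"ty":-1,"tz":0,"hand":14},{"rx":0,"ry":0,"rz":0,"tx":3.9,"ty":-1,"tz":0,"hand":14}]'
python3 - <<'E'
from h import *
im=imaging.camera('side')
o=manip.observe();print(o['eef_pos'],o['eef_rot'],o['force'],o['opening'])
crop(im,225,180,110,85,6,'pics/s10.png')
E
```

```text
t: 16.25
eef_pos: [0.5689, 0.0475, 0.2499]
eef_rot: [179.9, -0.0, -13.9]
force: [-2.9, 0.5, 5.0]
opening: 0.212
[0.56945571 0.04728854 0.24991112] [ 1.79915388e+02 -9.30029300e-02 -1.39494873e+01] [-2.18765043  0.56191575  5.23469951] 0.21722994228710296
```

View pics/s10.png

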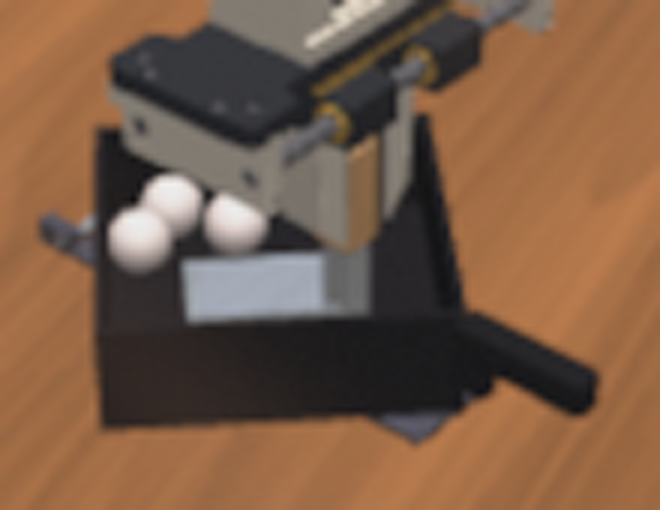

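```bash
cat >> h.py <<'E'
def tote(w):
    y=np.radians(-14);c,s=np.cos(y),np.sin(y); C=np.array([706.3,12.5]); d=C-np.asarray(w)[:2]*1e3
    a=c*d[0]+s*d[1]; b=s*d[0]-c*d[1]  # back distance, left lateral
    return np.round([a,b,(a-b)/2**.5,(a+b)/2**.5],1) # (back, lateral+y, dist to +y(left) wall, dist to right wall)
E
python3 - <<'E'
from h import *
for p in [(138,240),(172,205),(236,222)]:
    w=ray('side',*unc(p,225,180,6),.023); print(p,np.round(w*1e3,1),tote(w))
E
```

```text
(138, 240) [672.   35.8  23. ] [38.9 14.4 17.4 37.7]
(172, 205) [671.6   6.3  23. ] [ 32.2 -14.4  32.9  12.6]
(236, 222) [640.    5.5  23. ] [ 62.6 -22.8  60.4  28.1]
```

```bash
python3 -m handwheel '[{"rx":0,"ry":0,"rz":0,"tx":2.9,"ty":-0.7,"tz":0,"hand":14},{"rx":0,"ry":0,"rz":0,"tx":2.9,"ty":-0.7,"tz":0,"hand":14},{"rx":0,"ry":0,"rz":0,"tx":2.9,"ty":-0.7,"tz":0,"hand":14},{"rx":0,"ry":0,"rz":0,"tx":2.9,"ty":-0.7,"tz":0,"hand":14},{"rx":0,"ry":0,"rz":0,"tx":2.9,"ty":-0.7,"tz":0,"hand":14},{"rx":0,"ry":0,"rz":0,"tx":2.9,"ty":-0.7,"tz":0,"hand":14}]'
python3 - <<'E'
from h import *
im=imaging.camera('side')
o=manip.observe();print(o['eef_pos'],o['eef_rot'],o['force'],o['opening'])
crop(im,225,180,110,85,6,'pics/s11.png')
E
```

```text
t: 16.9
eef_pos: [0.5862, 0.0433, 0.2499]
eef_rot: [179.9, -0.0, -13.9]
force: [-3.1, 1.1, 5.7]
opening: 0.214
[0.5865921  0.04314855 0.24991163] [ 1.79911974e+02 -7.33533081e-02 -1.39499962e+01] [-1.899241    1.21779854  6.35144679] 0.21773153574962745
```

View pics/s11.png

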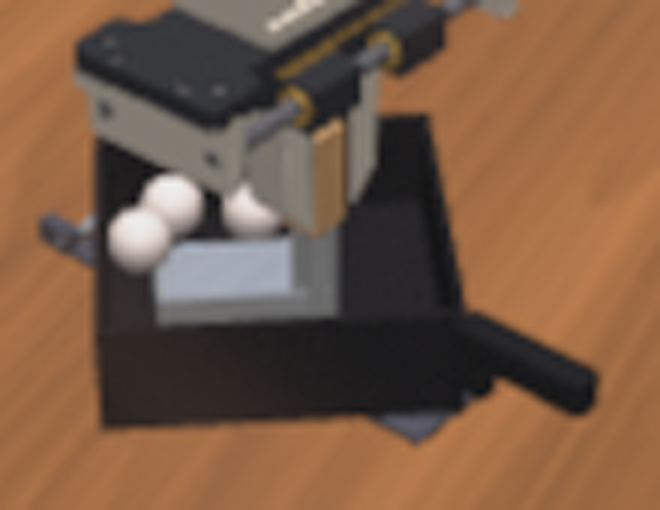

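```bash
python3 - <<'E'
from h import *
for p in [(138,240),(172,205),(250,210)]:
    w=ray('side',*unc(p,225,180,6),.023); print(p,np.round(w*1e3,1),tote(w))
print(tote([.5864+.093*np.cos(np.radians(14)),.0432-.093*np.sin(np.radians(14))]))
E
```

```text
(138, 240) [672.   35.8  23. ] [38.9 14.4 17.4 37.7]
(172, 205) [671.6   6.3  23. ] [ 32.2 -14.4  32.9  12.6]
(250, 210) [638.7  -5.3  23. ] [ 61.3 -33.6  67.1  19.6]
[30.8  0.8 21.2 22.3]
```

```bash
python3 -m handwheel '[{"rx":0,"ry":0,"rz":0,"tx":2.4,"ty":-0.6,"tz":0,"hand":14},{"rx":0,"ry":0,"rz":0,"tx":2.4,"ty":-0.6,"tz":0,"hand":14},{"rx":0,"ry":0,"rz":0,"tx":2.4,"ty":-0.6,"tz":0,"hand":14},{"rx":0,"ry":0,"rz":0,"tx":2.4,"ty":-0.6,"tz":0,"hand":14},{"rx":0,"ry":0,"rz":0,"tx":2.4,"ty":-0.6,"tz":0,"hand":14}]'
python3 - <<'E'
from h import *
im=imaging.camera('side');t=imaging.camera('top')
o=manip.observe();print(o['eef_pos'],o['eef_rot'],o['force'],o['opening'])
crop(im,225,180,110,85,6,'pics/s12.png'); crop(t,210,130,120,140,4,'pics/t12.png')
E
```

```text
t: 17.45
eef_pos: [0.5981, 0.0403, 0.25]
eef_rot: [179.9, -0.0, -13.9]
force: [-2.8, -0.0, 6.4]
opening: 0.219
[0.59838294 0.04023333 0.2499589 ] [ 1.79910670e+02 -7.18485401e-02 -1.39425149e+01] [-2.37678155  0.37858154  5.4228288 ] 0.21741799285922697
```

View pics/s12.png

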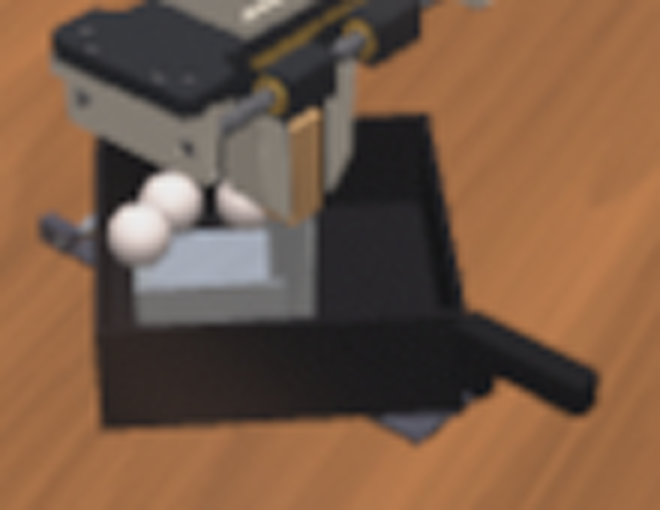

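View pics/t12.png

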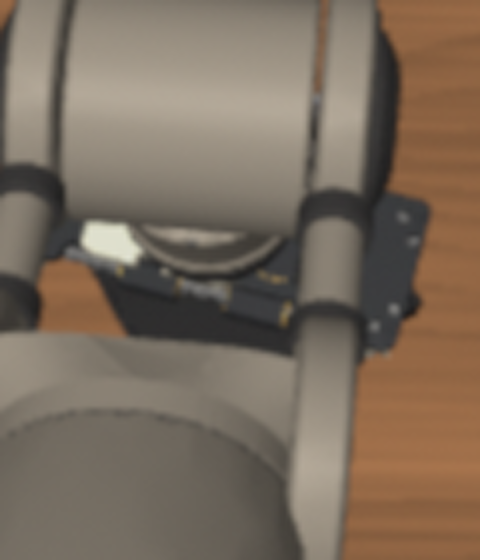

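```bash
python3 -m handwheel '[{"rx":0,"ry":0,"rz":0,"tx":2.4,"ty":-0.6,"tz":0,"hand":14},{"rx":0,"ry":0,"rz":0,"tx":2.4,"ty":-0.6,"tz":0,"hand":14},{"rx":0,"ry":0,"rz":0,"tx":2.4,"ty":-0.6,"tz":0,"hand":14},{"rx":0,"ry":0,"rz":0,"tx":2.4,"ty":-0.6,"tz":0,"hand":14}]'
python3 -m handwheel '[{"rx":0,"ry":0,"rz":0,"tx":1.9,"ty":-0.5,"tz":0,"hand":14},{"rx":0,"ry":0,"rz":0,"tx":1.9,"ty":-0.5,"tz":0,"hand":14}]'
python3 - <<'E'
from h import *
im=imaging.camera('side')
o=manip.observe();print(o['eef_pos'],o['eef_rot'],o['force'],o['opening'])
crop(im,225,180,110,85,6,'pics/s13.png')
E
```

```text
t: 17.95
eef_pos: [0.6078, 0.0379, 0.2499]
eef_rot: [179.9, -0.0, -13.9]
force: [-3.5, 1.2, 6.8]
opening: 0.217
t: 18.15
eef_pos: [0.6116, 0.0369, 0.25]
eef_rot: [179.9, -0.0, -13.9]
force: [-2.8, 0.5, 6.5]
opening: 0.214
[0.61178133 0.03681759 0.24992594] [ 1.79910753e+02 -5.35164773e-02 -1.39450308e+01] [-3.38124756  0.8733341   6.20947127] 0.21770743756606395
```

View pics/s13.png

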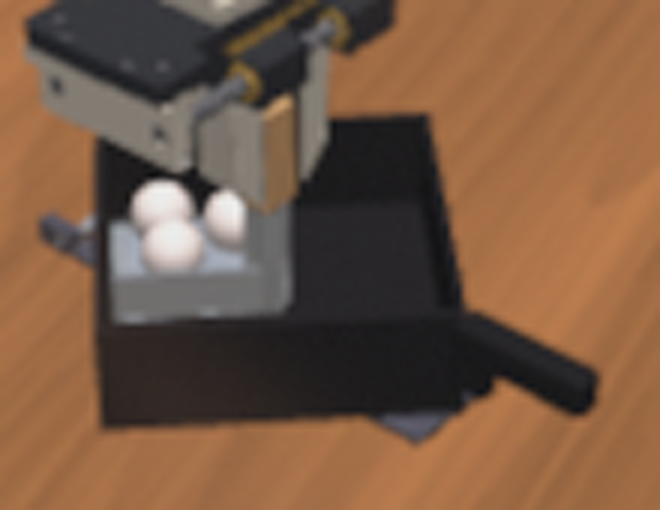

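```bash
cat >> h.py <<'E'
def pan(w):
    o=manip.observe(); y=np.radians(o['eef_rot'][2]);c,s=np.cos(y),np.sin(y); d=(np.asarray(w)[:2]-o['eef_pos'][:2])*1e3
    a=c*d[0]+s*d[1]-42; b=-s*d[0]+c*d[1]
    return np.round([a,b,(a-b)/2**.5,(a+b)/2**.5],1)  # grip-axes rel pan centre; then pan x,y (within +-36)
E
python3 - <<'E'
from h import *
for p in [(160,208),(172,246),(228,217)]:
    w=ray('side',*unc(p,225,180,6),.0245); print(p,np.round(w*1e3,1),pan(w),tote(w))
o=manip.observe();a=np.radians(o['eef_rot'][2]);print(tote(np.array(o['eef_pos'][:2])+.093*np.array([np.cos(a),np.sin(a)])))
E
```

```text
(160, 208) [674.2  12.5  24.5] [24.4 -8.6 23.3 11.2] [31.2 -7.8 27.6 16.5]
(172, 246) [655.5  35.1  24.5] [ 0.9  8.9 -5.7  6.9] [54.7  9.6 31.9 45.5]
(228, 217) [643.9   5.5  24.5] [ -3.3 -22.6  13.7 -18.3] [ 58.8 -21.9  57.1  26.1]
[4.6 0.8 2.7 3.8]
```

All three plugs are on the pan, each centre at least 12 mm inside its edges. I'll lift gently with the nose slightly up.

```bash
python3 -m handwheel '[{"rx":0,"ry":0,"rz":0,"tx":-0.5,"ty":0.1,"tz":1.5,"hand":14},{"rx":0,"ry":0,"rz":0,"tx":-0.5,"ty":0.1,"tz":2.5,"hand":14},{"rx":-0.24,"ry":-0.97,"rz":0,"tx":-4.2,"ty":1.05,"tz":3,"hand":14},{"rx":-0.24,"ry":-0.97,"rz":0,"tx":-4.2,"ty":1.05,"tz":3.5,"hand":14},{"rx":-0.24,"ry":-0.97,"rz":0,"tx":-4.2,"ty":1.05,"tz":4,"hand":14},{"rx":-0.24,"ry":-0.97,"rz":0,"tx":-4.2,"ty":1.05,"tz":4,"hand":14},{"rx":-0.24,"ry":-0.97,"rz":0,"tx":-4.2,"ty":1.05,"tz":4,"hand":14},{"rx":0,"ry":0,"rz":0,"tx":0,"ty":0,"tz":4,"hand":14}]'
python3 - <<'E'
from h import *
im=imaging.camera('side')
o=manip.observe();print(o['eef_pos'],o['eef_rot'],o['force'],o['opening'])
crop(im,225,170,110,85,6,'pics/s14.png')
E
```

```text
t: 19.0
eef_pos: [0.5889, 0.0424, 0.2762]
eef_rot: [179.9, -5.0, -13.9]
force: [-0.9, -0.4, -2.0]
opening: 0.215
[0.58948459 0.04229784 0.27692175] [179.90166541  -5.09995585 -13.93719425] [-0.27068468 -0.22536423 -0.51703971] 0.2176069203487147
```

View pics/s14.png

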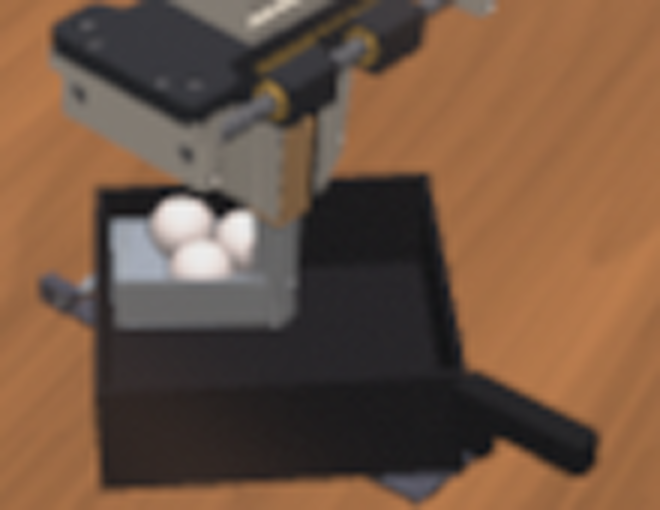

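The plugs have settled against the back walls. I'll carry on lifting, then swing over to the tray.

```bash
python3 -m handwheel '[{"rx":0,"ry":0,"rz":0,"tx":0,"ty":0,"tz":5,"hand":14},{"rx":0,"ry":0,"rz":0,"tx":0,"ty":0,"tz":9,"hand":14},{"rx":0,"ry":0,"rz":0,"tx":0,"ty":0,"tz":12,"hand":14},{"rx":0,"ry":0,"rz":0,"tx":0,"ty":0,"tz":12,"hand":14},{"rx":0,"ry":0,"rz":0,"tx":0,"ty":0,"tz":12,"hand":14},{"rx":0,"ry":0,"rz":0,"tx":0,"ty":0,"tz":9,"hand":14},{"rx":0,"ry":0,"rz":0,"tx":0,"ty":0,"tz":5,"hand":14},{"rx":0,"ry":0,"rz":0,"tx":0,"ty":0,"tz":2,"hand":14}]'
python3 -m handwheel '[{"rx":0,"ry":0,"rz":0.5,"tx":-2,"ty":3,"tz":0,"hand":14},{"rx":0,"ry":0,"rz":1,"tx":-4,"ty":6,"tz":0,"hand":14},{"rx":0,"ry":0,"rz":2,"tx":-6,"ty":8,"tz":0,"hand":14},{"rx":0,"ry":0,"rz":2.5,"tx":-7,"ty":10,"tz":0,"hand":14},{"rx":0,"ry":0,"rz":2.5,"tx":-7,"ty":10,"tz":0,"hand":14},{"rx":0,"ry":0,"rz":2.5,"tx":-7,"ty":10,"tz":0,"hand":14},{"rx":0,"ry":0,"rz":2.5,"tx":-7,"ty":10,"tz":0,"hand":14},{"rx":0,"ry":0,"rz":2.5,"tx":-7,"ty":10,"tz":0,"hand":14}]'
python3 -m handwheel '[{"rx":0,"ry":0,"rz":2.5,"tx":-7,"ty":10,"tz":0,"hand":14},{"rx":0,"ry":0,"rz":2.5,"tx":-7,"ty":10,"tz":0,"hand":14},{"rx":0,"ry":0,"rz":2.5,"tx":-7,"ty":10,"tz":0,"hand":14},{"rx":0,"ry":0,"rz":2.5,"tx":-7,"ty":10,"tz":0,"hand":14},{"rx":0,"ry":0,"rz":2.5,"tx":-7,"ty":10,"tz":0,"hand":14},{"rx":0,"ry":0,"rz":2.5,"tx":-7,"ty":10,"tz":0,"hand":14},{"rx":0,"ry":0,"rz":2.5,"tx":-7,"ty":10,"tz":0,"hand":14},{"rx":0,"ry":0,"rz":2.5,"tx":-7,"ty":10,"tz":0,"hand":14}]'
```

```text
t: 19.85
eef_pos: [0.5896, 0.0422, 0.3423]
eef_rot: [179.9, -5.1, -13.9]
force: [0.6, 0.2, -2.7]
opening: 0.215
t: 20.65
eef_pos: [0.5419, 0.1101, 0.3417]
eef_rot: [179.9, -5.0, 2.3]
force: [-0.0, -1.0, -2.2]
opening: 0.217
t: 21.45
eef_pos: [0.486, 0.19, 0.3417]
eef_rot: [179.9, -5.0, 22.3]
force: [0.3, 0.4, -2.0]
opening: 0.215
```

```bash
python3 -m handwheel '[{"rx":0,"ry":0,"rz":2.5,"tx":-7,"ty":10,"tz":0,"hand":14},{"rx":0,"ry":0,"rz":2.5,"tx":-7,"ty":10,"tz":0,"hand":14},{"rx":0,"ry":0,"rz":2.5,"tx":-7,"ty":10,"tz":0,"hand":14},{"rx":0,"ry":0,"rz":2.5,"tx":-7,"ty":10,"tz":0,"hand":14},{"rx":0,"ry":0,"rz":2.5,"tx":-7,"ty":10,"tz":0,"hand":14},{"rx":0,"ry":0,"rz":2.5,"tx":-7,"ty":10,"tz":0,"hand":14},{"rx":0,"ry":0,"rz":2.5,"tx":-7,"ty":9,"tz":0,"hand":14},{"rx":0,"ry":0,"rz":2.5,"tx":-6,"ty":8,"tz":0,"hand":14}]'
python3 -m handwheel '[{"rx":0,"ry":0,"rz":2,"tx":-4,"ty":5,"tz":0,"hand":14},{"rx":0,"ry":0,"rz":1,"tx":-2,"ty":2,"tz":0,"hand":14},{"rx":0,"ry":0,"rz":0.5,"tx":-1,"ty":1,"tz":0,"hand":14},{"rx":0,"ry":0,"rz":0,"tx":0,"ty":0,"tz":0,"hand":14},{"rx":0,"ry":0,"rz":0,"tx":0,"ty":0,"tz":0,"hand":14}]'
python3 - <<'E'
from h import *
im=imaging.camera('side')
t=imaging.camera('top')
o=manip.observe();print(o['eef_pos'],o['eef_rot'],o['force'],o['opening'])
crop(im,200,200,190,150,4,'pics/s15.png'); crop(t,80,150,140,160,3,'pics/t15.png')
E
```

```text
t: 22.25
eef_pos: [0.431, 0.2669, 0.3416]
eef_rot: [179.9, -5.0, 42.3]
force: [0.2, -0.5, -2.2]
opening: 0.216
t: 22.75
eef_pos: [0.4248, 0.2739, 0.3416]
eef_rot: [179.9, -5.0, 45.5]
force: [0.3, -0.3, -1.7]
opening: 0.219
[0.42482311 0.2739048  0.34163819] [179.88447352  -5.01615704  45.51167849] [ 0.19006883 -0.53637646 -1.51157134] 0.21583727759529514
```

View pics/s15.png

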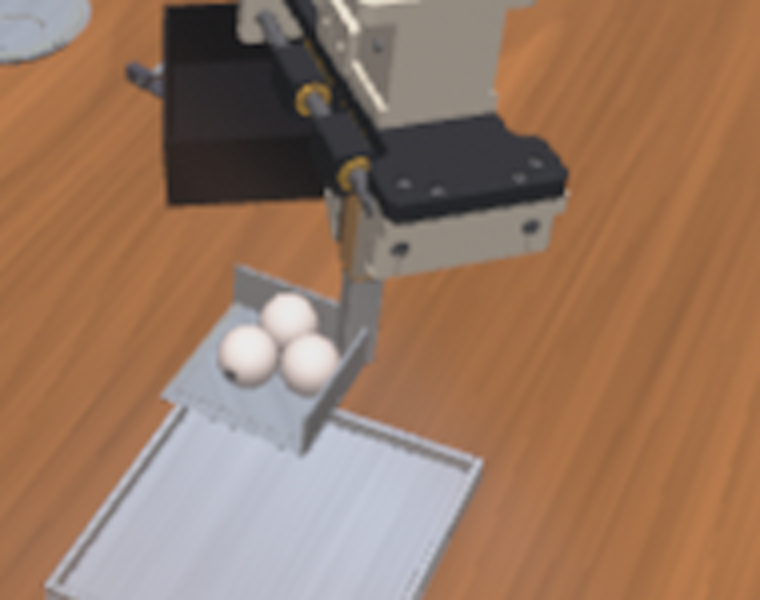

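View pics/t15.png

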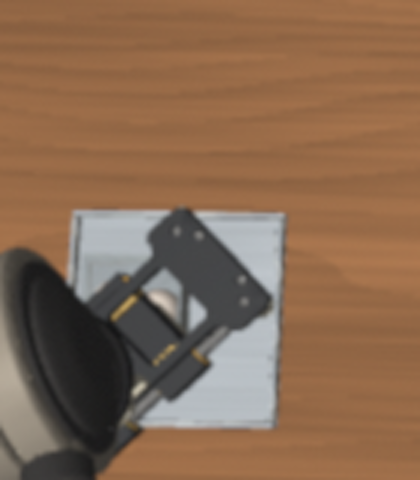

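```bash
python3 -m handwheel '[{"rx":0,"ry":0,"rz":0,"tx":-1,"ty":1,"tz":-4,"hand":14},{"rx":0,"ry":0,"rz":0,"tx":-1,"ty":1,"tz":-8,"hand":14},{"rx":0,"ry":0,"rz":0.3,"tx":-1,"ty":0,"tz":-12,"hand":14},{"rx":0,"ry":0,"rz":0.2,"tx":0,"ty":0,"tz":-14,"hand":14},{"rx":0,"ry":0,"rz":0,"tx":0,"ty":0,"tz":-14,"hand":14},{"rx":0,"ry":0,"rz":0,"tx":0,"ty":0,"tz":-12,"hand":14},{"rx":0,"ry":0,"rz":0,"tx":0,"ty":0,"tz":-8,"hand":14},{"rx":0,"ry":0,"rz":0,"tx":0,"ty":0,"tz":-4,"hand":14}]'
python3 -m handwheel '[{"rx":-0.36,"ry":0.35,"rz":0,"tx":1.5,"ty":1.5,"tz":0,"hand":14},{"rx":-0.71,"ry":0.7,"rz":0,"tx":2.9,"ty":3,"tz":0,"hand":14},{"rx":-0.71,"ry":0.7,"rz":0,"tx":2.9,"ty":3,"tz":0,"hand":14},{"rx":-0.71,"ry":0.7,"rz":0,"tx":2.9,"ty":3,"tz":0,"hand":14},{"rx":-0.71,"ry":0.7,"rz":0,"tx":2.9,"ty":3,"tz":0,"hand":14},{"rx":-0.36,"ry":0.35,"rz":0,"tx":1.5,"ty":1.5,"tz":0,"hand":14},{"rx":0,"ry":0,"rz":0,"tx":0,"ty":0,"tz":0,"hand":14},{"rx":0,"ry":0,"rz":0,"tx":0,"ty":0,"tz":0,"hand":14}]'
python3 - <<'E'
from h import *
im=imaging.camera('side')
o=manip.observe();print(o['eef_pos'],o['eef_rot'],o['force'],o['opening'])
crop(im,200,200,190,150,4,'pics/s16.png')
E
```

```text
t: 23.65
eef_pos: [0.4214, 0.2761, 0.2645]
eef_rot: [179.9, -4.9, 46.0]
force: [-0.2, -0.5, -2.0]
opening: 0.218
t: 24.45
eef_pos: [0.4362, 0.2911, 0.2656]
eef_rot: [179.9, -0.0, 46.1]
force: [0.1, 0.4, -1.4]
opening: 0.217
[0.43610132 0.2910955  0.26556783] [ 1.79942968e+02 -1.34073688e-02  4.60518890e+01] [ 0.44923669  0.0991017  -1.647247  ] 0.2158635364555717
```

View pics/s16.png

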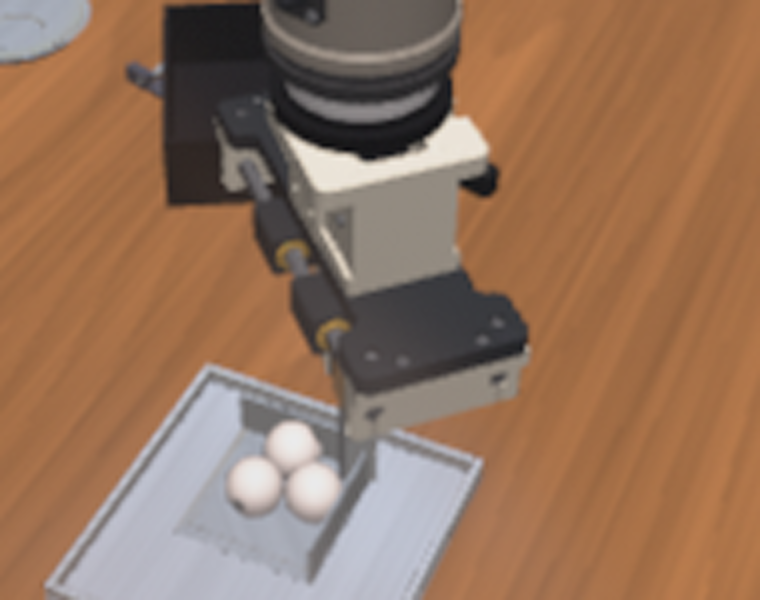

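The scoop is level over the middle of the tray with the plugs inside. Setting it down.

```bash
python3 -m handwheel '[{"rx":0,"ry":0,"rz":0,"tx":0,"ty":0,"tz":-3,"hand":14},{"rx":0,"ry":0,"rz":0,"tx":0,"ty":0,"tz":-6,"hand":14},{"rx":0,"ry":0,"rz":0,"tx":0,"ty":0,"tz":-6,"hand":14},{"rx":0,"ry":0,"rz":0,"tx":0,"ty":0,"tz":-3,"hand":14},{"rx":0,"ry":0,"rz":0,"tx":0,"ty":0,"tz":-1,"hand":14},{"rx":0,"ry":0,"rz":0,"tx":0,"ty":0,"tz":-1,"hand":14},{"rx":0,"ry":0,"rz":0,"tx":0,"ty":0,"tz":-0.5,"hand":14},{"rx":0,"ry":0,"rz":0,"tx":0,"ty":0,"tz":0,"hand":14}]'
python3 -m handwheel '[{"rx":0,"ry":0,"rz":0,"tx":0,"ty":0,"tz":0,"hand":14}]'
```

```text
t: 25.3
eef_pos: [0.4362, 0.2912, 0.2452]
eef_rot: [179.9, -0.0, 46.1]
force: [0.2, 0.2, -2.3]
opening: 0.216
t: 25.4
eef_pos: [0.4363, 0.2912, 0.2453]
eef_rot: [179.9, -0.0, 46.0]
force: [0.5, -0.5, -2.9]
opening: 0.214
```

```bash
python3 -m handwheel '[{"rx":0,"ry":0,"rz":0,"tx":0,"ty":0,"tz":-0.6,"hand":14},{"rx":0,"ry":0,"rz":0,"tx":0,"ty":0,"tz":0,"hand":14}]'
python3 -m handwheel '[{"rx":0,"ry":0,"rz":0,"tx":0,"ty":0,"tz":-0.4,"hand":14},{"rx":0,"ry":0,"rz":0,"tx":0,"ty":0,"tz":0,"hand":14}]'
```

```text
t: 25.6
eef_pos: [0.4363, 0.2912, 0.2449]
eef_rot: [179.9, -0.1, 46.1]
force: [-1.0, -1.0, 2.7]
opening: 0.221
t: 25.8
eef_pos: [0.4363, 0.2912, 0.2449]
eef_rot: [179.9, -0.1, 46.0]
force: [-1.8, -1.6, 5.8]
opening: 0.215
```

```bash
python3 -m handwheel '[{"rx":0,"ry":0,"rz":0,"tx":0,"ty":0,"tz":0.5,"hand":14},{"rx":0,"ry":0,"rz":0,"tx":0,"ty":0,"tz":0,"hand":22},{"rx":0,"ry":0,"rz":0,"tx":0,"ty":0,"tz":0,"hand":26},{"rx":0,"ry":0,"rz":0,"tx":0,"ty":0,"tz":0,"hand":40},{"rx":0,"ry":0,"rz":0,"tx":0,"ty":0,"tz":0,"hand":60},{"rx":0,"ry":0,"rz":0,"tx":0,"ty":0,"tz":0,"hand":60},{"rx":0,"ry":0,"rz":0,"tx":0,"ty":0,"tz":0,"hand":60},{"rx":0,"ry":0,"rz":0,"tx":0,"ty":0,"tz":0,"hand":60}]'
python3 - <<'E'
from h import *
im=imaging.camera('side')
o=manip.observe();print(o['eef_pos'],o['eef_rot'],o['force'],o['opening'])
crop(im,200,200,190,150,4,'pics/s17.png')
E
```

```text
t: 26.6
eef_pos: [0.4362, 0.2911, 0.2446]
eef_rot: [179.9, -0.0, 46.0]
force: [-0.3, -0.2, 0.3]
opening: 0.645
[0.43622503 0.2911435  0.24462731] [ 1.79936224e+02 -2.25714204e-02  4.60493001e+01] [-0.52299072 -0.21898062 -0.53427152] 0.6464527685691771
```

View pics/s17.png

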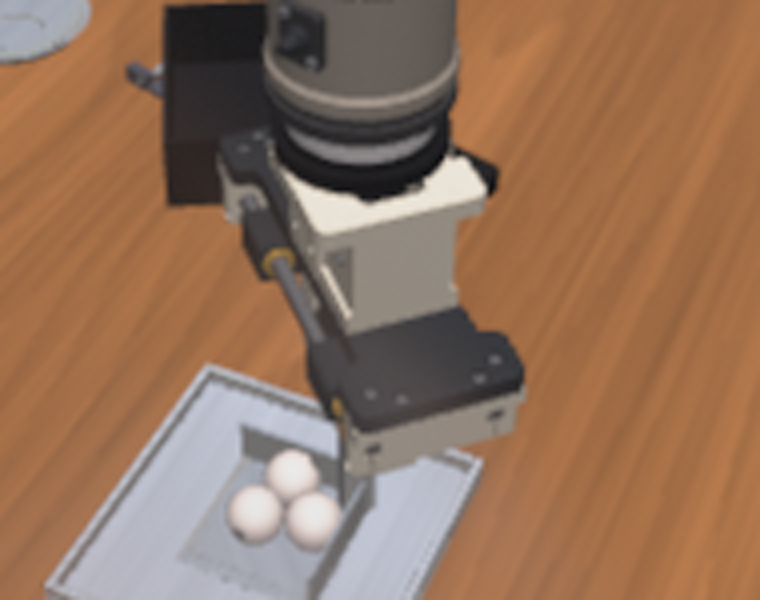

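Released, and the scoop is standing. I'll back straight up and away, then check.

```bash
python3 -m handwheel '[{"rx":0,"ry":0,"rz":0,"tx":0,"ty":0,"tz":10,"hand":60},{"rx":0,"ry":0,"rz":0,"tx":0,"ty":0,"tz":30,"hand":60},{"rx":0,"ry":0,"rz":0,"tx":0,"ty":0,"tz":40,"hand":60},{"rx":0,"ry":0,"rz":0,"tx":0,"ty":0,"tz":20,"hand":60},{"rx":0,"ry":0,"rz":0,"tx":0,"ty":-30,"tz":0,"hand":60},{"rx":0,"ry":0,"rz":0,"tx":0,"ty":-40,"tz":0,"hand":60},{"rx":0,"ry":0,"rz":0,"tx":0,"ty":-40,"tz":0,"hand":60},{"rx":0,"ry":0,"rz":0,"tx":0,"ty":-40,"tz":0,"hand":60}]'
python3 -m handwheel '[{"rx":0,"ry":0,"rz":0,"tx":0,"ty":-40,"tz":0,"hand":60},{"rx":0,"ry":0,"rz":0,"tx":0,"ty":-20,"tz":0,"hand":60},{"rx":0,"ry":0,"rz":0,"tx":0,"ty":0,"tz":0,"hand":60},{"rx":0,"ry":0,"rz":0,"tx":0,"ty":0,"tz":0,"hand":60}]'
python3 - <<'E'
from h import *
s=imaging.camera('side');t=imaging.camera('top')
o=manip.observe();print(o['eef_pos'],o['force'],o['opening'])
cv2.imwrite('pics/st18.png',np.hstack([cv2.resize(s[260:390,200:330],(400,400)),cv2.resize(t[205:305,90:190],(400,400))])[:,:,::-1])
cv2.imwrite('pics/full18.png',s[:,:,::-1])
E
```

```text
t: 27.45
eef_pos: [0.4359, 0.1399, 0.3455]
eef_rot: [179.9, -0.1, 46.1]
force: [1.0, -0.2, -0.0]
opening: 0.655
t: 27.85
eef_pos: [0.4363, 0.0812, 0.3452]
eef_rot: [179.9, -0.1, 46.0]
force: [0.4, -0.1, -0.0]
opening: 0.653
[0.43621996 0.08197256 0.34494562] [ 0.66972694  0.28417338 -0.64114253] 0.6528473643292195
```

View pics/st18.png

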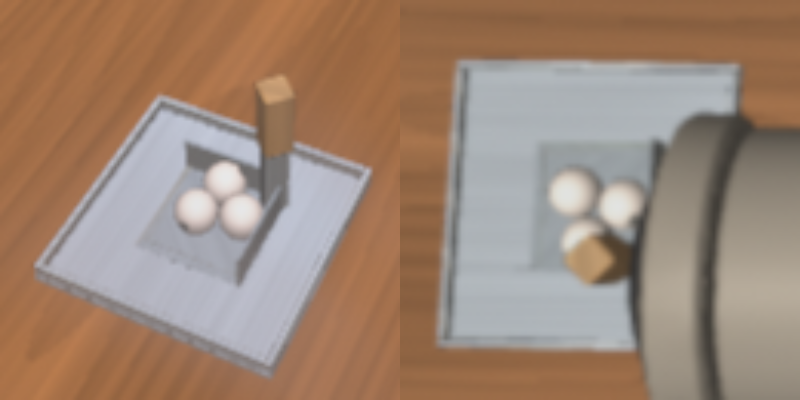

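View pics/full18.png

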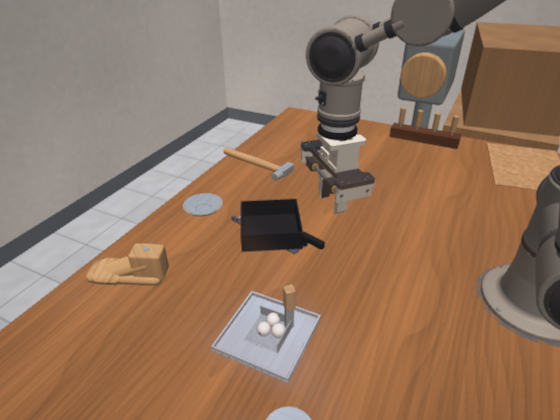

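The scoop stands upright and flat in the square tray, with its grip at side (289,300) and three plugs in the pan around (271,326). The tote is down and empty, and the arm touches nothing.

```bash
python3 -c "
from plant import manip
print(manip.sign_off())"
```

```text
the job is handed in; nothing more can be done
None
```

The job is done and handed in at about 28 s of the 72 s allowed. `sign_off` reports no verdict.

- **Tipping:** I gripped the handle and tipped the tote to 36° (0.63 rad). I held it there until the plugs had rolled, then let it down slowly. The pictures showed all three plugs in the far corner with the tote flat.
- **Scooping:** I took the scoop by its wooden grip and slid it along the tote floor under the plugs with about 5 to 7 N of downward force. On the way in, one plug was pushed aside against a wall, but the pan still picked it up. I lifted the scoop with its nose about 5° up, and the plugs settled against the back walls.
- **Placing:** I levelled the scoop, set it down in the middle of the tray, released it and backed away.

**Last checks:** the final pictures show the scoop upright and flat in the square tray with all three plugs in its pan. The tote is flat and empty, and the gripper is clear with no load on it. The fingers were not seen to touch a plug at any point.

**What disagreed:**
- My first handle measurement was a few mm off sideways. Closing the gripper pulled the arm sideways with a peak reading of about 37 N at the wrist, which I relieved before lifting.
- Different measurements of the tote's corner differed by 2 to 5 mm, which did no harm to the scooping.

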